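# Clamp a damper actuator in its test nest

## Robot

A 6-joint arm with a two-finger parallel gripper is mounted at the origin on the work surface. World frame = base frame: x ahead of the robot, y to its left, z up, the work surface at z = 0. Lengths are in m, angles in rad, forces in N, time in s.
With the tool pointing down it reaches from about 0.425 to 0.95 m from the base axis. Payload 3.5 kg.
Tool frame: the origin (TCP) lies midway between the tips of the shut fingers; the grasp point (between the pads) lies 19 mm behind it (ctrl.tcp_to_grasp is the distance from the TCP to the grasp point, in m); x points along the fingers, z is the direction in which the jaws open and shut, and the axes are right-handed (so a half turn about x gives the same grasp; the last joint's range is limited). The gripper opens to 85 mm and grips with 20 to 120 N. Pads are 22 mm wide; open, the fingers measure 114 mm over their backs; the gripper's body (76 mm by 85 mm) begins 54 mm behind the grasp point. The pads swing forward as they close: fully open they stand 13 mm farther back than shut.
Start: joints at [-1.254, 0.286, 1.577, -0, 1.279, -0.15], TCP at [0.304, -0.603, 0.231] pointing down, gripper open.
Joint ranges: [-2.77, 2.77], [-0.9, 2.22], [0.21, 2.48], [-1.53, 4.67], [0.24, 2.81], [-2.84, 2.84]. Speed limits (rad/s): [2.79, 2.79, 3.14, 3.14, 3.14, 3.14].

## Interface

Orientations are given as a 3x3 rotation matrix whose columns are the frame's x, y, z axes.
In Python, from rig import readout, cams, ctrl gives the robot as it stands.
- The arm moves only by the tool send_rows, never from a script. Its argument "steps" is text: rows parted by semicolons, each of 7 numbers parted by spaces: the shift along the tool's x, y, z as a fraction of full scale, then the turn, a rotation vector about the tool's x, y, z as a fraction of full scale, then the opening, from -1 (shut) to 1 (fully open), so that 0 is half open. A call has 1 to 5 rows; each row shifts and turns the pose as measured when the row begins, along the tool's axes as they then stand; what a row does not reach is not made up. Full scale, the value 1, is 2 cm for a shift and 6 degrees for a turn. A row lasts 1/8 s, in which the tool goes at most 62.5 mm and 10.7 degrees, less where a joint would pass 70% of its speed; a pose out of reach is approached as far as the arm can. A call with a number of a shift or a turn outside -1 to 1 is refused whole. A call with a gripper value outside its range is refused whole. The fingers move at their own pace and stop on an object; "squeeze" is the grip in N (left out, the last holds). Time passes only in rows, so rows that do not move let the fingers close. It gives the time, the measured TCP pose, the force and the opening at its end, in the units of the state.
- readout.sense(): the state, without advancing time (a new reading comes with each control period).
- cams.capture(name): name is "scene" or "top" or "wrist"; returns (picture, depth): 400x640x3 uint8, blue, green, red; 400x640 float32, m along the optical axis (not along the pixel's ray), 0 where there is no reading.
- cams.calibration(name): a dict with "mtx" (3x3 intrinsics, pixels), "distortion" ([k1, k2, p1, p2, k3] as OpenCV has them; the pictures are not rectified), "cam_to_world" (4x4, takes a point from camera to world coordinates). Camera axes: x right, y up, looking along -z (the intrinsics and any distortion apply to the point x, -y, -z); pixel columns grow to the right and rows downward; lengths in m; the calibration is good to about 2 mm. A picture is of the moment at which its call begins: read the wrist's pose just before it. calibration takes no time and is no camera call; for the wrist camera it gives the pose at the moment of the call.
- ctrl.job_done(): hands the job in, once; it reports no verdict.
Trained networks look in the newest picture that a camera, given by its name, has taken for a name from the list of things; names that differ only in an ending like _2 or _b are one class to them, and where a whole thing is asked for, a point or a joint stands for the part that bears it (a point fixed in the world has none). Each returns a list of dicts, best first, with "confidence" (0 to 1); they miss things now and then, are a little off and sometimes report something else, mostly with a low value. They report only what shows in the picture. A call takes as long as a camera call. They do not tell look-alikes from the thing itself.
- cams.find_in(name, camera): "rect" ([left, top, right, bottom] in pixels, round what is visible of it).
- cams.outline_of(name, camera): "pixels" (400x640 bool, what is visible of it) and "rect" ([left, top, right, bottom] in pixels, round what is visible of it).
- cams.tip_of(name, camera): "position" ([row, column] in pixels: a listed point, or the origin of a listed thing).
The state is a dict: "clock": time; "joint_pos": joint angles; "joint_vel": joint speeds; "effort": joint torques, N m; "tool_pos": TCP position; "tcp_rot": TCP orientation; "wrist_force": force on the tool from outside, world axes, zero at the start; "wrist_torque": the same for the moment, N m; "finger_gap": finger opening in m.
Only numpy, scipy, OpenCV 4.12 (cv2) and the standard library are available. Lean on these libraries where they do the work, as an engineer would, in place of code of your own. Each camera call takes 0.05 s, during which the arm holds its last target.

## Task

Take the oblong red actuator with the lug (not the square one) and set it the right way up in the fixture's pocket without dropping it, lug through the slot, fully down and square. Then fold the hinged clamp bar all the way down over it, and after that swing the hook fully closed around the stud at the bar's end. Leave the other things on the bench where they are.

Things in the scene. Friction and masses are not known exactly. Their poses are not given: they have to be found in the camera images.
- actuator: The part to clamp, loose, 0.3 to 0.6 kg: steel flange 96 x 64 x 10 mm (x, y, z) with a lug 24 mm wide, 10 mm thick, reaching 67 mm from the centre along +x; on the flange a red housing 82 x 44 mm, its top at 36 mm. A round dark boss, 22 mm across, 8 mm high, stands on it 26 mm towards the lug. Grip the housing's 44 mm width above the flange. Origin: centre of the underside; x to the lug, z up.
- pocket (a point): Centre of the pocket's floor, 12 mm above the bench. Axes are the fixture's: x away from the robot, y left to the bar's hinge, z up. Pocket 100 mm (x) by 68 mm (y); steel walls 8 mm thick, 12 mm high above the floor, their top 5 mm sloping outwards at 45 degrees. An actuator seated right has its origin here and its x along this x. The grey plate, 150 x 220 x 12 mm, is fixed to the bench.
- lug_slot (a point): Slot for the lug, 30 mm wide, in the pocket's +x wall, at x = +54 mm from the pocket's centre; this point is on its floor.
- bar_hinge (a point): Axis of the clamp bar, fixed at x = 0, y = +78 mm from the pocket's centre, 56 mm above the bench, between two dark cheeks that reach 68 mm above the bench (42 mm wide over both). The axis runs along the fixture's x.
- bar (a joint): Angle of the clamp bar, rad. 0: closed, level across the pocket towards -y, underside 3 mm over a seated actuator's housing. pi/2: upright. Starts at 1.75 to 2.05, leaning outwards. Stiff: it stays where left; about 3 N at its end moves it. Bare steel, 24 mm wide, 10 mm thick (5 mm either side of the axis), reaching 162 mm from the axis.
- bar_stud (a point): Foot of the headed stud on the bar's outer face, 152 mm along the bar from its axis and 5 mm off the bar's middle plane. The stud is 10 mm across, 21 mm high with its head, the head 18 mm across. With the bar closed the foot is 61 mm and the head's top 82 mm above the bench.
- catch_point (a point): Where the stud stands when the bar is closed and where the hook's mouth comes: x = 0, y = -74 mm from the pocket's centre, 69 mm above the bench. Below it a dark rest block for the bar's end, 24 x 16 mm, top 50 mm above the bench.
- hook_pivot (a point): Upright axis of the hook, fixed at x = -50, y = -74 mm from the pocket's centre, 69 mm above the bench (the hook's middle height), on a dark post 20 mm across.
- hook (a joint): Angle of the hook, rad. 0: closed, pointing along the fixture's +x. Opens clockwise seen from above; at pi/2 it points along -y. Starts at 1.0 to 1.55. Turns level, stays where left; about 1 N moves it. Bare steel, 65 to 73 mm above the bench, ending 66 mm from its axis. Outer edge, the one to push: 7 mm off the line pivot to mouth for 36 mm, then 17 mm off it to the end.
- hook_mouth (a point): Middle of the hook's mouth, 50 mm from its axis, where the stud sits when all is closed.
- square_unit: Bystander: a square red unit, flange 68 x 68 mm, 39 mm high in all, no lug. It may change places with the actuator. Origin: centre of the underside.
- screwdriver: Bystander: screwdriver with a black handle, 190 mm long, lying near the robot.
- tape: Bystander: cardboard roll 80 mm across, 40 mm high, lying flat.
- coupling: Bystander: stepped brass coupling, 36 mm across, 36 mm high, standing.
- can: Bystander: grey can, 56 mm across, 130 mm high, standing.
- bracket: Bystander: small steel angle bracket, 80 x 30 mm, 47 mm high.
Things that resemble listed ones, but are neither listed nor needed, are in the scene too. What is shaped like the actuator but orange is not meant.

How it is judged:
By the outcome, as a careful person would: the job done as asked, in the order asked, and still so for the second after the job is handed in, with the robot touching nothing.
It also fails if it takes over 62 s, if anything falls off the work surface, if the arm or the gripper's body presses on something with over 40 N, if the wrist force passes 120 N, or if a joint passes its speed limit or range.

## Working session

There is one attempt and no reset: what is moved stays moved. The work goes in short steps, Python scripts to look and compute and a tool call to move; the robot and the scene stay as the last step left them, time stands still between calls to the robot, and variables do not carry over. Pictures are saved under pics/ and viewed, and the job is handed in when it is done.

Besides the shell and the picture viewer there is one more tool, called by a JSON object that holds its "fn" and its "kwargs", one argument or row to a line. send_rows: Moves the arm, as the interface text tells. Shift numbers are shares of 2 cm and turn numbers shares of 6 degrees, none past 1 either way. Its arguments: {"type":"object","properties":{"steps":{"type":"string"},"squeeze":{"type":"number"}},"required":["steps"]}

```bash
ls; mkdir -p pics; python3 - <<'E'
from rig import readout,cams,ctrl
import cv2,numpy as np
s=readout.sense()
for k,v in s.items(): print(k,np.round(v,3).tolist())
for n in ["scene","top","wrist"]:
    p,d=cams.capture(n); cv2.imwrite(f"pics/{n}0.png",p); np.save(f"/tmp/{n}0.npy",d)
    c=cams.calibration(n); print(n,np.round(c["mtx"],1).tolist(),c["distortion"],np.round(c["cam_to_world"],3).tolist())
print(ctrl.tcp_to_grasp)
E
```

```text
pics
clock 0.0
joint_pos [-1.254, 0.287, 1.578, -0.0, 1.279, -0.15]
joint_vel [0.003, 0.001, -0.001, -0.0, -0.002, 0.001]
effort [-0.0, -40.598, -29.263, -0.0, 0.006, 0.0]
tool_pos [0.304, -0.602, 0.23]
tcp_rot [[-0.001, 0.893, 0.45], [0.002, 0.45, -0.893], [-1.0, 0.0, -0.002]]
wrist_force [-0.268, 0.699, 0.593]
wrist_torque [0.036, -0.031, -0.043]
finger_gap 0.086
scene [[379.9, 0.0, 319.8], [0.0, 379.9, 194.6], [0.0, 0.0, 1.0]] [-0.04588277  0.          0.          0.          0.        ] [[0.253, -0.739, 0.624, 1.308], [0.967, 0.189, -0.169, -0.347], [0.008, 0.646, 0.763, 1.029], [0.0, 0.0, 0.0, 1.0]]
top [[441.8, 0.0, 322.2], [0.0, 441.8, 198.2], [0.0, 0.0, 1.0]] [-0.0264348  0.         0.         0.         0.       ] [[0.007, 0.995, -0.097, 0.413], [-1.0, 0.008, 0.01, -0.129], [0.01, 0.097, 0.995, 1.373], [0.0, 0.0, 0.0, 1.0]]
wrist [[306.2, 0.0, 317.5], [0.0, 306.2, 196.9], [0.0, 0.0, 1.0]] [0.01623552 0.         0.         0.         0.        ] [[0.451, 0.847, 0.281, 0.376], [-0.892, 0.429, 0.141, -0.565], [-0.001, -0.315, 0.949, 0.374], [0.0, 0.0, 0.0, 1.0]]
0.0187
```

View pics/scene0.png

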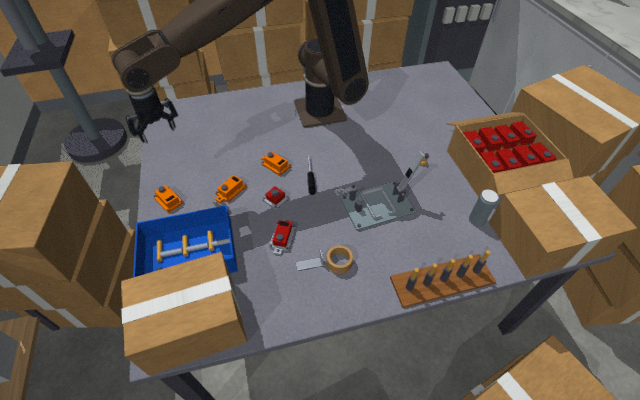

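View pics/top0.png

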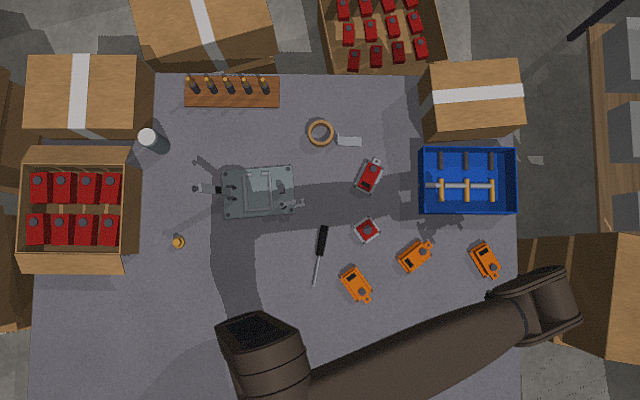

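View pics/wrist0.png

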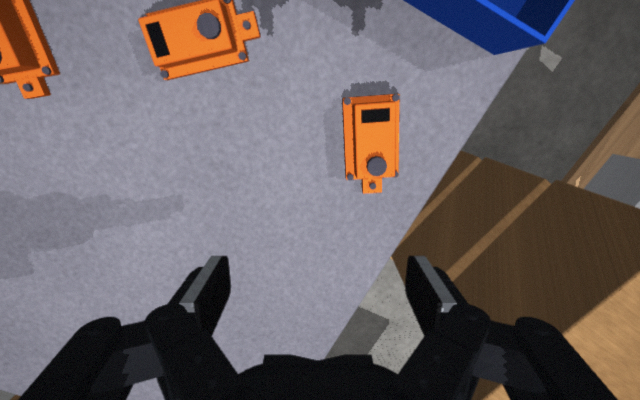

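The scene and top views show the red oblong actuator at top pixel (369,175), with the lug at about (377,160). The square unit is at (367,230) and the fixture is around (258,191), with the bar leaning left. I'll zoom in and measure next.

```bash
cat > h.py <<'E'
from rig import readout,cams,ctrl
import cv2,numpy as np
def ray(n,uv,c=None):
    c=c or cams.calibration(n); M=np.array(c["cam_to_world"])
    q=cv2.undistortPoints(np.array(uv,float).reshape(-1,1,2),np.array(c["mtx"]),np.array(c["distortion"])).reshape(-1,2)
    d=np.c_[q[:,0],-q[:,1],-np.ones(len(q))]
    return M[:3,3],d@M[:3,:3].T
def onz(n,uv,z,c=None):
    o,d=ray(n,uv,c); return o+d*((z-o[2])/d[:,2])[:,None]
def dep(n,uv,D,c=None):
    o,d=ray(n,uv,c); uv=np.array(uv).reshape(-1,2).astype(int)
    return o+d*D[uv[:,1],uv[:,0]][:,None]
def proj(n,P,c=None):
    c=c or cams.calibration(n); M=np.array(c["cam_to_world"])
    q=(np.atleast_2d(P)-M[:3,3])@M[:3,:3]; q=q*[1,-1,-1]
    return cv2.projectPoints(q,np.zeros(3),np.zeros(3),np.array(c["mtx"]),np.array(c["distortion"]))[0].reshape(-1,2)
def cloud(n,D,c=None):
    v,u=np.nonzero(D>0); o,d=ray(n,np.c_[u,v],c); return np.c_[u,v],o+d*D[v,u][:,None]
E
python3 - <<'E'
from h import *
p=cv2.imread("pics/top0.png")
cv2.imwrite("pics/topz.png",cv2.resize(p[120:260,180:400],None,fx=3.6,fy=3.6,interpolation=cv2.INTER_CUBIC))
cams.capture("top")
for n in ["actuator","pocket","lug_slot","bar_hinge","bar_stud","hook_pivot","hook_mouth","catch_point","square_unit"]:
    for r in cams.tip_of(n,"top")[:3]: print(n,r["position"],round(r["confidence"],2))
D=np.load("/tmp/top0.npy")
print(dep("top",[[369,175],[367,230],[258,185],[350,180],[240,300],[195,187]],D).round(3))
E
```

```text
actuator [178.1, 367.9] 0.95
actuator [282.5, 353.1] 0.85
actuator [257.9, 412.1] 0.69
pocket [192.6, 257.4] 0.73
pocket [134.7, 318.7] 0.66
lug_slot [170.6, 255.4] 0.78
lug_slot [253.4, 320.4] 0.71
bar_hinge [193.2, 229.3] 0.81
bar_hinge [191.5, 258.6] 0.29
bar_stud [188.5, 199.2] 0.63
bar_stud [138.5, 350.4] 0.56
hook_pivot [207.0, 282.9] 0.58
hook_mouth [203.9, 298.8] 0.49
catch_point [187.2, 282.2] 0.75
square_unit [226.7, 369.8] 0.67
square_unit [192.7, 228.1] 0.49
[[ 0.616 -0.286  0.032]
 [ 0.447 -0.278  0.038]
 [ 0.584  0.056  0.019]
 [ 0.604 -0.23  -0.002]
 [ 0.232  0.106  0.003]
 [ 0.554  0.2    0.198]]
```

View pics/topz.png

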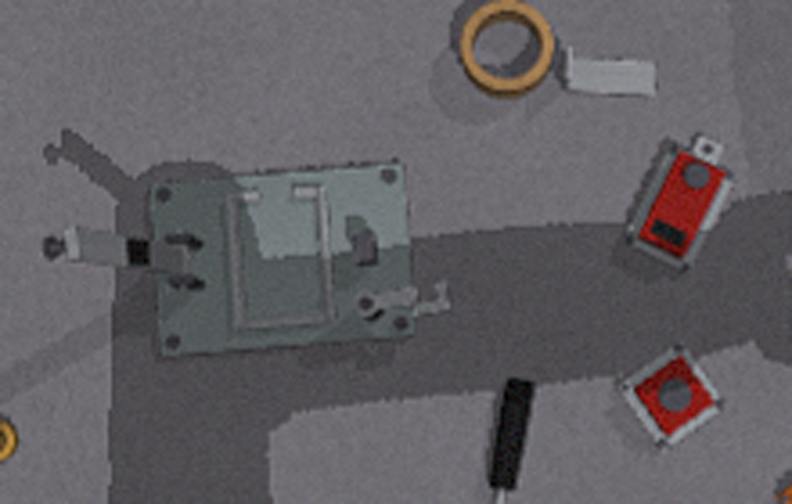

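```bash
python3 - <<'E'
from h import *
z=lambda L:np.array(L)/3.6+np.array([180,120])-0.36
c=onz("top",z([[148,184],[404,161],[412,338],[160,357]]),0.012); print("plate",c.round(4),c.mean(0).round(4))
e=[c[0]-c[1],c[3]-c[2]]; print([np.degrees(np.arctan2(-v[0],v[1])).round(2) for v in e], [np.linalg.norm(v).round(3) for v in e])
e=[c[0]-c[3],c[1]-c[2]]; print([np.degrees(np.arctan2(v[1],v[0])).round(2) for v in e], [np.linalg.norm(v).round(3) for v in e])
# pocket floor via tip
print("pocket",onz("top",[[257.4,192.6]],0.012), "slot",onz("top",[[255.4,170.6]],0.012),"hinge",onz("top",[[229.3,193.2]],0.056))
print("pivot",onz("top",[[282.9,207]],0.073),"mouth",onz("top",[[298.8,203.9]],0.069),"catch(50)",onz("top",[[282.2,187.2]],0.05))
a=onz("top",z([[672,142],[734,182],[686,268],[628,234]]),0.010);print("act",a.round(4),a.mean(0))
v=a[1]-a[2];v2=a[0]-a[3];print([np.degrees(np.arctan2(w[1],w[0])) for w in (v,v2)],np.linalg.norm(v),np.linalg.norm(v2),np.linalg.norm(a[0]-a[1]))
print("lug tip mid",onz("top",z([[710,140]]),.01))
E
```

```text
plate [[ 0.6282  0.1736  0.012 ]
 [ 0.6501 -0.0474  0.012 ]
 [ 0.4967 -0.0563  0.012 ]
 [ 0.4788  0.159   0.012 ]] [0.5635 0.0572 0.012 ]
[np.float64(5.66), np.float64(4.76)] [np.float64(0.222), np.float64(0.216)]
[np.float64(5.58), np.float64(3.33)] [np.float64(0.15), np.float64(0.154)]
pocket [[0.56073421 0.0581055  0.012     ]] slot [[0.62954289 0.06578648 0.012     ]] hinge [[0.55348647 0.13617737 0.056     ]]
pivot [[ 0.51197348 -0.02634386  0.073     ]] mouth [[ 0.52184091 -0.07293714  0.069     ]] catch(50) [[ 0.57355645 -0.02149394  0.05      ]]
act [[ 0.6692 -0.28    0.01  ]
 [ 0.6345 -0.3338  0.01  ]
 [ 0.5591 -0.2917  0.01  ]
 [ 0.5882 -0.2416  0.01  ]] [ 0.61275325 -0.28679472  0.01      ]
[np.float64(-29.141862188132784), np.float64(-25.346121750345116)] 0.08636073769436863 0.08960324646554078 0.06403512847160224
lug tip mid [[ 0.67128226 -0.31312997  0.01      ]]
```

```bash
cat >> h.py <<'E'
from scipy.spatial.transform import Rotation as R
def Rt(yaw_z_deg):  # tool down, tool z heading
    a=np.radians(yaw_z_deg); z=np.array([np.cos(a),np.sin(a),0]); x=np.array([0,0,-1.]); return np.c_[x,np.cross(z,x),z]
def plan(pos,Rg,g,smax=1.0,tmax=1.0,maxrows=40,start=None):
    s=readout.sense(); p,Q=(np.array(s["tool_pos"]),np.array(s["tcp_rot"])) if start is None else start
    pos=np.array(pos); rows=[]
    n=max(np.ceil(np.abs(Q.T@(pos-p)).max()/.02/smax),1)
    for i in range(maxrows):
        d=Q.T@(pos-p)/.02; w=R.from_matrix(Q.T@Rg).as_rotvec()/np.radians(6)
        if np.abs(d).max()<.02 and np.abs(w).max()<.02: break
        d=d/max(1,np.abs(d).max()/smax); w=w/max(1,np.abs(w).max()/tmax)
        d=d.round(2);w=w.round(2); rows.append(" ".join(f"{v:g}" for v in [*d,*w,g]))
        p=p+Q@d*.02; Q=Q@R.from_rotvec(w*np.radians(6)).as_matrix()
    for i in range(0,len(rows),5): print(";".join(rows[i:i+5]))
    print("n",len(rows),"end",p.round(4))
E
python3 - <<'E'
from h import *
plan([.614,-.287,.15],Rt(-118),1)
E
```

```text
0.19 1 -0.34 1 0 0 1;0.2 1 -0.46 1 0 0 1;0.21 1 -0.6 1 0 0 1;0.23 1 -0.75 1 0 0 1;0.25 1 -0.92 1 0 0 1
0.25 0.88 -1 1 0 0 1;0.23 0.71 -1 1 0 0 1;0.21 0.56 -1 1 0 0 1;0.2 0.43 -1 1 0 0 1;0.19 0.31 -1 0.12 0 0 1
0.19 0.3 -1 0 0 0 1;0.19 0.3 -1 0 0 0 1;0.19 0.3 -1 0 0 0 1;0.19 0.29 -1 0 0 0 1;0.19 0.3 -1 0 0 0 1
0.19 0.29 -1 0 0 0 1;0.19 0.3 -1 0 0 0 1;0.2 0.29 -1 0 0 0 1;0.19 0.3 -1 0 0 0 1;0.19 0.27 -0.93 0 0 0 1
n 20 end [ 0.6139 -0.287   0.1499]
```

{"fn": "send_rows", "kwargs": {
  "steps": "0.2 1 -0.35 1 0 0 1;0.2 1 -0.45 1 0 0 1;0.2 1 -0.6 1 0 0 1;0.2 1 -0.75 1 0 0 1;0.2 1 -0.9 1 0 0 1"
}}

```text
clock: 1.27
tool_pos: [0.3883, -0.5188, 0.2116]
tcp_rot: [[0.001, 0.997, -0.078], [-0.002, -0.078, -0.997], [-1.0, 0.001, 0.002]]
wrist_force: [-0.8, -0.9, -0.4]
finger_gap: 0.0853
```

{"fn": "send_rows", "kwargs": {
  "steps": "0.25 0.9 -1 1 0 0 1;0.25 0.7 -1 1 0 0 1;0.2 0.55 -1 1 0 0 1;0.2 0.45 -1 1 0 0 1;0.2 0.3 -1 0.1 0 0 1"
}}

```text
clock: 1.9
tool_pos: [0.4759, -0.4349, 0.1895]
tcp_rot: [[0.002, 0.867, -0.499], [-0.003, -0.499, -0.867], [-1.0, 0.003, 0.002]]
wrist_force: [0.2, -0.7, 0.5]
finger_gap: 0.0854
```

```bash
python3 - <<'E'
from h import *
plan([.614,-.287,.15],Rt(-118),1)
E
```

```text
0.2 0.23 -1 -0.32 0.02 -0.03 1;0.2 0.27 -1 0 0 0 1;0.2 0.27 -1 0 0 0 1;0.2 0.27 -1 0 0 0 1;0.2 0.27 -1 0 0 0 1
0.2 0.27 -1 0 0 0 1;0.2 0.27 -1 0 0 0 1;0.21 0.27 -1 0 0 0 1;0.2 0.27 -1 0 0 0 1;0.16 0.2 -0.78 0 0 0 1
n 10 end [ 0.614 -0.287  0.15 ]
```

{"fn": "send_rows", "kwargs": {
  "steps": "0.2 0.2 -1 -0.3 0 0 1;0.2 0.3 -1 0 0 0 1;0.2 0.3 -1 0 0 0 1;0.2 0.3 -1 0 0 0 1;0.2 0.3 -1 0 0 0 1"
}}

```text
clock: 2.52
tool_pos: [0.5523, -0.3559, 0.1684]
tcp_rot: [[0.002, 0.883, -0.469], [-0.004, -0.469, -0.883], [-1.0, 0.003, 0.002]]
wrist_force: [0.1, -0.0, 0.3]
finger_gap: 0.0852
```

{"fn": "send_rows", "kwargs": {
  "steps": "0.2 0.3 -1 0 0 0 1;0.2 0.3 -1 0 0 0 1;0.2 0.3 -1 0 0 0 1;0.2 0.3 -1 0 0 0 1;0.1 0.1 -0.5 0 0 0 1"
}}

```text
clock: 3.15
tool_pos: [0.6227, -0.2829, 0.1485]
tcp_rot: [[0.002, 0.884, -0.468], [-0.004, -0.468, -0.884], [-1.0, 0.003, 0.002]]
wrist_force: [-1.3, -0.0, -0.3]
finger_gap: 0.0854
```

```bash
python3 - <<'E'
from h import *
s=readout.sense(); print(np.array(s["tool_pos"]).round(4))
p,d=cams.capture("wrist"); cv2.imwrite("pics/w1.png",p); np.save("/tmp/w1.npy",d)
c=cams.calibration("wrist"); np.save("/tmp/w1c.npy",c,allow_pickle=True)
r=cams.outline_of("actuator","wrist"); print([(x["rect"],round(x["confidence"],2)) for x in r])
print([(x["position"],round(x["confidence"],2)) for x in cams.tip_of("actuator","wrist")])
for x in cams.tip_of("actuator","wrist")[:1]: print(onz("wrist",[x["position"][::-1]],0,c))
E
```

```text
[ 0.6227 -0.2829  0.1485]
[([496.1, 267.1, 592.9, 346.8], 0.82), ([285.2, 120.5, 353.2, 245.3], 0.76), ([276.0, 352.0, 287.5, 356.2], 0.52)]
[([317.5, 533.3], 0.92), ([187.2, 322.7], 0.61)]
[[ 0.36596849 -0.42500494  0.        ]]
```

View pics/w1.png

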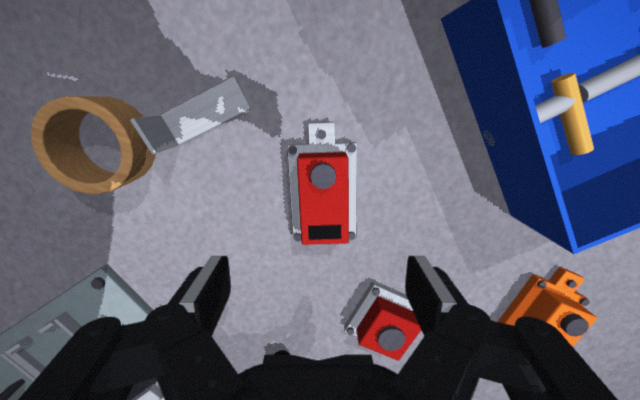

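```bash
python3 - <<'E'
from h import *
p=cv2.imread("pics/w1.png"); cv2.imwrite("pics/w1z.png",cv2.resize(p[110:260,250:400],None,fx=4,fy=4,interpolation=cv2.INTER_CUBIC))
c=np.load("/tmp/w1c.npy",allow_pickle=True).item();D=np.load("/tmp/w1.npy")
m=cv2.inRange(cv2.cvtColor(p,cv2.COLOR_BGR2HSV),(0,150,60),(5,255,255))|cv2.inRange(cv2.cvtColor(p,cv2.COLOR_BGR2HSV),(175,150,60),(180,255,255))
m[:110]=0;m[260:]=0;m[:,:250]=0;m[:,400:]=0
v,u=np.nonzero(m); P=dep("wrist",np.c_[u,v],D,c); top=P[P[:,2]>.03]; print(len(P),len(top),P[:,2].min(),np.median(top[:,2]))
print(cv2.minAreaRect((top[:,:2]*1000).astype(np.float32)))
uv,C=cloud("wrist",D,c); k=(np.abs(C[:,2]-.010)<.004)&(np.abs(uv[:,0]-320)<50)&(np.abs(uv[:,1]-185)<75); print(k.sum(),C[k].mean(0),cv2.minAreaRect((C[k][:,:2]*1000).astype(np.float32)))
k=(C[:,2]>.004)&(np.abs(uv[:,0]-320)<50)&(np.abs(uv[:,1]-185)<75); print(k.sum(),C[k].mean(0),cv2.minAreaRect((C[k][:,:2]*1000).astype(np.float32)))
E
```

```text
3438 3336 0.0006692911253656786 0.03653692087127236
((634.4051513671875, -293.1169128417969), (43.43696212768555, 130.022216796875), 64.12080383300781)
2484 [ 0.6330641  -0.29168045  0.01074141] ((621.3731689453125, -286.70147705078125), (64.11805725097656, 114.9499282836914), 64.22772216796875)
7133 [ 0.62295206 -0.28727897  0.0274259 ] ((621.3731689453125, -286.70147705078125), (64.11805725097656, 114.9499282836914), 64.22772216796875)
```

View pics/w1z.png

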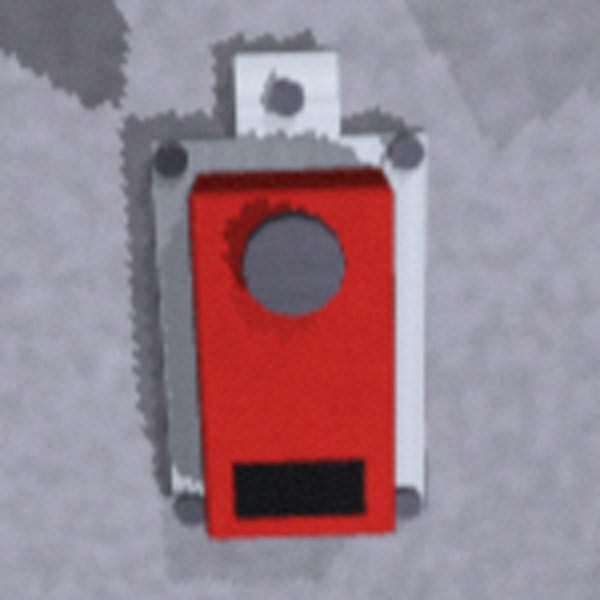

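```bash
python3 - <<'E'
from h import *
plan([.613,-.2825,.10],Rt(-115.8),1)
plan([.613,-.2825,.010],Rt(-115.8),1,start=(np.array([.613,-.2825,.10]),Rt(-115.8)))
E
```

```text
1 -0.18 0.05 -0.36 0.03 -0.03 1;1 -0.18 0.04 0 -0 -0 1;0.45 -0.07 0.02 0 -0 -0 1
n 3 end [ 0.6131 -0.2825  0.1   ]
1 0 0 0 0 0 1;1 0 0 0 0 0 1;1 0 0 0 0 0 1;1 0 0 0 0 0 1;0.5 0 0 0 0 0 1
n 5 end [ 0.613  -0.2825  0.01  ]
```

{"fn": "send_rows", "kwargs": {
  "steps": "1 -0.2 0.05 -0.35 0 0 1;1 -0.2 0.05 0 0 0 1;0.45 -0.05 0 0 0 0 1;0 0 0 0 0 0 1"
}}

```text
clock: 3.85
tool_pos: [0.6117, -0.2851, 0.0994]
tcp_rot: [[0.003, 0.898, -0.439], [-0.006, -0.439, -0.898], [-1.0, 0.005, 0.004]]
wrist_force: [0.8, -0.1, -0.3]
finger_gap: 0.0853
```

```bash
python3 - <<'E'
from h import *
plan([.613,-.2825,.010],Rt(-115.8),1)
E
```

```text
1 -0.01 -0.04 -0.04 0.04 -0.05 1;1 0 -0.03 0 -0 -0 1;1 0 -0.03 0 -0 -0 1;1 0 -0.03 0 -0 -0 1;0.47 0 -0.02 0 -0 -0 1
n 5 end [ 0.6129 -0.2824  0.01  ]
```

{"fn": "send_rows", "kwargs": {
  "steps": "1 0 -0.05 -0.05 0.05 -0.05 1;1 0 -0.05 0 0 0 1;1 0 -0.05 0 0 0 1;1 0 -0.05 0 0 0 1;0.4 0 0 0 0 0 1"
}}

```text
clock: 4.47
tool_pos: [0.6142, -0.2816, 0.0058]
tcp_rot: [[0.001, 0.901, -0.434], [0.001, -0.434, -0.901], [-1.0, 0.001, -0.002]]
wrist_force: [-0.1, 0.1, -0.7]
finger_gap: 0.0855
```

{"fn": "send_rows", "kwargs": {
  "steps": "0 0 0 0 0 0 1;0 0 0 0 0 0 -1;0 0 0 0 0 0 -1;0 0 0 0 0 0 -1;0 0 0 0 0 0 -1",
  "squeeze": 60
}}

```text
clock: 5.1
tool_pos: [0.6155, -0.2834, 0.0085]
tcp_rot: [[0.004, 0.901, -0.434], [-0.003, -0.434, -0.901], [-1.0, 0.005, 0.001]]
wrist_force: [-0.1, 0.4, -4.3]
finger_gap: 0.0431
```

```bash
python3 - <<'E'
from h import *
s=readout.sense();print(s["wrist_force"],s["wrist_torque"])
P=np.array(s["tool_pos"]);Q=np.array(s["tcp_rot"])
a=P+[0,0,.1]; plan(a,Rt(-115.8),-1)
plan([.48,.05,.2],Rt(-85),-1,start=(a,Rt(-115.8)))
E
```

```text
[-0.12083456  0.38224913 -4.2841991 ] [0.04139811 0.00645735 0.02336519]
-1 0 0 0.02 0.01 -0.05 -1;-1 0 -0 -0 -0 0 -1;-1 0 -0 -0 -0 0 -1;-1 0 -0 -0 -0 0 -1;-1 0 -0 -0 -0 0 -1
n 5 end [ 0.6154 -0.2834  0.1085]
-0.34 -1 -0.9 -1 0 0 -1;-0.34 -0.9 -1 -1 0 0 -1;-0.31 -0.72 -1 -1 0 0 -1;-0.29 -0.58 -1 -1 0 0 -1;-0.28 -0.44 -1 -1 0 0 -1
-0.27 -0.32 -1 -0.13 0 0 -1;-0.27 -0.31 -1 -0 0 0 -1;-0.27 -0.31 -1 -0 0 0 -1;-0.27 -0.31 -1 -0 0 0 -1;-0.27 -0.31 -1 -0 0 0 -1
-0.26 -0.31 -1 -0 0 0 -1;-0.27 -0.31 -1 -0 0 0 -1;-0.26 -0.31 -1 -0 0 0 -1;-0.27 -0.31 -1 -0 0 0 -1;-0.26 -0.3 -1 -0 0 0 -1
-0.27 -0.31 -1 -0 0 0 -1;-0.08 -0.09 -0.29 -0 0 0 -1
n 17 end [0.4799 0.0499 0.2001]
```

{"fn": "send_rows", "kwargs": {
  "steps": "-0.5 0 0 0 0 0 -1;-1 0 0 0 0 0 -1;-1 0 0 0 0 0 -1;-1 0 0 0 0 0 -1;-1 0 0 0 0 0 -1"
}}

```text
clock: 5.72
tool_pos: [0.6134, -0.2817, 0.1017]
tcp_rot: [[-0.001, 0.901, -0.434], [0.0, -0.434, -0.901], [-1.0, -0.001, -0.0]]
wrist_force: [-0.2, -0.7, -3.6]
finger_gap: 0.0432
```

{"fn": "send_rows", "kwargs": {
  "steps": "-0.35 -1 -0.9 -1 0 0 -1;-0.35 -0.9 -1 -1 0 0 -1;-0.3 -0.7 -1 -1 0 0 -1;-0.3 -0.6 -1 -1 0 0 -1;-0.3 -0.45 -1 -1 0 0 -1"
}}

```text
clock: 6.35
tool_pos: [0.5675, -0.1677, 0.1445]
tcp_rot: [[0.011, 0.996, 0.09], [-0.006, 0.09, -0.996], [-1.0, 0.01, 0.007]]
wrist_force: [-0.1, 0.6, -2.8]
finger_gap: 0.0428
```

{"fn": "send_rows", "kwargs": {
  "steps": "-0.3 -0.3 -1 0 0 0 -1;-0.3 -0.3 -1 0 0 0 -1;-0.3 -0.3 -1 0 0 0 -1;-0.3 -0.3 -1 0 0 0 -1;-0.3 -0.3 -1 0 0 0 -1"
}}

```text
clock: 6.98
tool_pos: [0.5265, -0.065, 0.1777]
tcp_rot: [[0.014, 0.996, 0.085], [-0.007, 0.085, -0.996], [-1.0, 0.013, 0.008]]
wrist_force: [1.2, -1.2, -3.7]
finger_gap: 0.043
```

```bash
python3 - <<'E'
from h import *
plan([.48,.05,.2],Rt(-85),-1)
E
```

```text
-0.2 -0.31 -1 -0.02 0.08 -0.13 -1;-0.19 -0.31 -1 -0 -0 0 -1;-0.19 -0.3 -1 -0 -0 0 -1;-0.19 -0.31 -1 -0 -0 0 -1;-0.19 -0.3 -1 -0 -0 0 -1
-0.17 -0.29 -0.93 -0 -0 0 -1
n 6 end [0.4799 0.05   0.2   ]
```

{"fn": "send_rows", "kwargs": {
  "steps": "-0.2 -0.3 -1 0 0.1 -0.1 -1;-0.2 -0.3 -1 0 0 0 -1;-0.2 -0.3 -1 0 0 0 -1;-0.2 -0.3 -1 0 0 0 -1;-0.2 -0.3 -1 0 0 0 -1"
}}

```text
clock: 7.6
tool_pos: [0.485, 0.0389, 0.1989]
tcp_rot: [[0.002, 0.996, 0.085], [0.003, 0.085, -0.996], [-1.0, 0.002, -0.003]]
wrist_force: [0.9, -0.1, -3.5]
finger_gap: 0.0427
```

{"fn": "send_rows", "kwargs": {
  "steps": "0 0 -0.3 0 0 0 -1;0 0 0 0 0 0 -1"
}}

```text
clock: 7.85
tool_pos: [0.484, 0.0467, 0.1992]
tcp_rot: [[0.003, 0.996, 0.087], [0.003, 0.087, -0.996], [-1.0, 0.003, -0.002]]
wrist_force: [-0.9, -0.2, -3.6]
finger_gap: 0.0432
```

```bash
cat > look.py <<'E'
from h import *
import sys
cam,tag=sys.argv[1],sys.argv[2]
s=readout.sense(); print("tcp",np.array(s["tool_pos"]).round(4))
p,d=cams.capture(cam); cv2.imwrite(f"pics/{tag}.png",p); np.save(f"/tmp/{tag}.npy",d)
c=cams.calibration(cam); np.save(f"/tmp/{tag}c.npy",c,allow_pickle=True)
np.save(f"/tmp/{tag}s.npy",s,allow_pickle=True)
E
python3 look.py wrist w2; python3 - <<'E'
from h import *
for n in ["pocket","lug_slot","bar_hinge","bar_stud","hook_pivot","hook_mouth","catch_point"]:
    for r in cams.tip_of(n,"wrist")[:2]: print(n,r["position"],round(r["confidence"],2), onz("wrist",[r["position"][::-1]],dict(pocket=.012,lug_slot=.012,bar_hinge=.056,bar_stud=.2,hook_pivot=.069,hook_mouth=.069,catch_point=.069)[n]).round(4))
E
```

```text
tcp [0.484  0.0467 0.1992]
pocket [96.8, 311.3] 0.97 [[0.563  0.0603 0.012 ]]
lug_slot [39.2, 315.7] 0.74 [[0.616  0.0601 0.012 ]]
bar_hinge [95.3, 222.8] 0.8 [[0.5575 0.1374 0.056 ]]
bar_stud [95.5, 10.2] 0.83 [[0.5522 0.1871 0.2   ]]
bar_stud [36.3, 312.8] 0.23 [[0.5876 0.0573 0.2   ]]
hook_pivot [152.8, 395.7] 0.81 [[ 0.5222 -0.0206  0.069 ]]
hook_mouth [149.4, 452.8] 0.63 [[ 0.5295 -0.0706  0.069 ]]
catch_point [97.3, 403.1] 0.83 [[ 0.5694 -0.0187  0.069 ]]
```

View pics/w2.png

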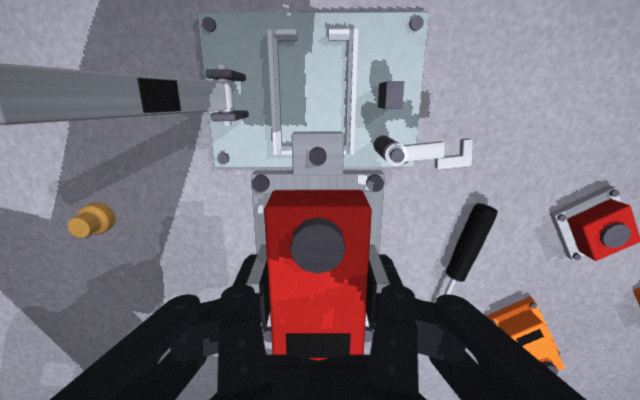

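```bash
python3 - <<'E'
from h import *
p=cv2.imread("pics/w2.png"); cv2.imwrite("pics/w2z.png",cv2.resize(p[0:190,190:450],None,fx=3,fy=3,interpolation=cv2.INTER_CUBIC))
c=np.load("/tmp/w2c.npy",allow_pickle=True).item();D=np.load("/tmp/w2.npy");s=np.load("/tmp/w2s.npy",allow_pickle=True).item()
uv,C=cloud("wrist",D,c)
b=(uv[:,0]>195)&(uv[:,0]<445)&(uv[:,1]<175)
for z0,z1 in [(.006,.016),(.019,.029),(.060,.08)]:
    k=b&(C[:,2]>z0)&(C[:,2]<z1); print(z0,k.sum(),np.median(C[k][:,2]),cv2.minAreaRect((C[k][:,:2]*1000).astype(np.float32)), C[k].mean(0).round(4))
# part in tool frame
T=(C-s["tool_pos"])@np.array(s["tcp_rot"])
k=(uv[:,0]>235)&(uv[:,0]<400)&(uv[:,1]>125)&(uv[:,1]<360)&(C[:,2]>.12)&(np.abs(T[:,2])<.04)&(T[:,1]>-.05)
t=T[k]; print("tool x hist",np.histogram(t[:,0],bins=np.arange(-.06,.03,.005)))
f=t[(t[:,0]>-.008)&(t[:,0]<.01)]; print(len(f),np.median(f[:,0]),cv2.minAreaRect((f[:,1:]*1000).astype(np.float32)))
l=f[f[:,1]>.05];print("lug",len(l),l[:,1].max(),l[:,2].min(),l[:,2].max(),np.median(l[:,0]), 'x by y', [np.median(f[np.abs(f[:,1]-yy)<.004][:,0]).round(4) for yy in (.0,.02,.035,.045,.055,.063)])
E
```

```text
0.006 25268 0.012972207033442817 ((565.1417236328125, 59.20881271362305), (149.53558349609375, 220.8109893798828), 5.097677230834961) [0.577  0.0588 0.013 ]
0.019 2809 0.023777265891731292 ((568.36767578125, 63.75555419921875), (125.09500885009766, 193.6062469482422), 4.105705738067627) [0.5725 0.06   0.0234]
0.06 2315 0.07294960284112967 ((535.8983764648438, 44.586875915527344), (221.12753295898438, 47.23878479003906), 76.7574462890625) [0.5406 0.0462 0.0711]
tool x hist (array([  434,   389,   357,   675,  2701,   964, 12878,   690,   598,
         479,  1127,  5178,   263,    44,     0,     0,     0]), array([-6.00000000e-02, -5.50000000e-02, -5.00000000e-02, -4.50000000e-02,
       -4.00000000e-02, -3.50000000e-02, -3.00000000e-02, -2.50000000e-02,
       -2.00000000e-02, -1.50000000e-02, -1.00000000e-02, -5.00000000e-03,
       -2.77555756e-17,  5.00000000e-03,  1.00000000e-02,  1.50000000e-02,
        2.00000000e-02,  2.50000000e-02]))
6456 -0.002598838567238246 ((7.498287200927734, -0.2866630554199219), (114.7386474609375, 64.287841796875), 0.024451132863759995)
lug 1741 0.06486420803124605 -0.012321997005343074 0.011657902599277575 -0.0025376317800538378 x by y [np.float64(-0.0016), np.float64(-0.0025), np.float64(-0.0028), np.float64(-0.0025), np.float64(-0.0028), np.float64(-0.0022)]
```

View pics/w2z.png

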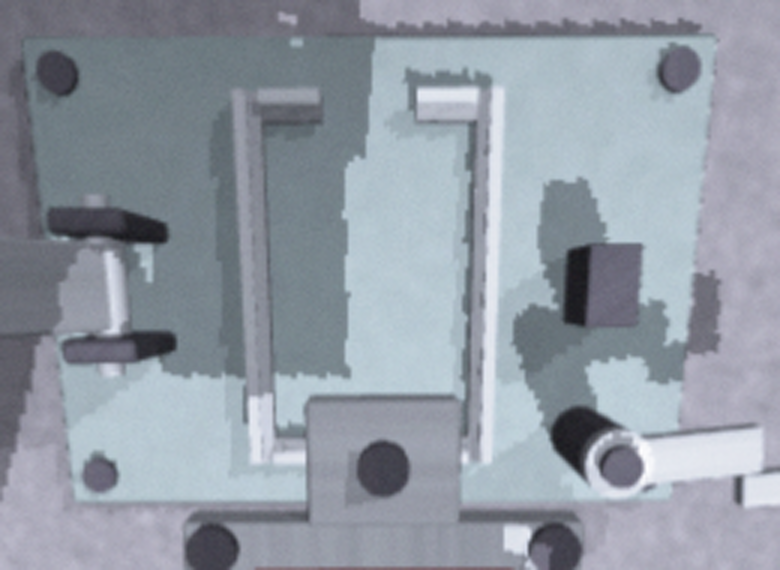

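```bash
python3 - <<'E'
from h import *
c=np.load("/tmp/w2c.npy",allow_pickle=True).item();D=np.load("/tmp/w2.npy")
uv,C=cloud("wrist",D,c)
for yaw in (4.6,5.1,5.6):
    a=np.radians(yaw); F=np.c_[[np.cos(a),np.sin(a),0],[-np.sin(a),np.cos(a),0],[0,0,1]]
    T=(C-[.5651,.0592,0])@F
    k=(np.abs(T[:,0])<.064)&(np.abs(T[:,1])<.05)&(uv[:,1]<160)
    w=k&(T[:,2]>.0215)&(T[:,2]<.027)
    W=T[w]
    for nm,kk in [("+y",(W[:,1]>.025)&(np.abs(W[:,0])<.04)),("-y",(W[:,1]<-.025)&(np.abs(W[:,0])<.04)),("+x",(W[:,0]>.04)&(np.abs(W[:,1])<.034)),("-x",(W[:,0]<-.04)&(np.abs(W[:,1])<.034))]:
        q=W[kk]; 
        i=0 if 'x' in nm else 1
        print(yaw,nm,len(q),np.percentile(q[:,i],[2,50,98]).round(4), "slope",np.polyfit(q[:,1-i],q[:,i],1).round(4)[0])
    q=W[(W[:,0]>.04)&(np.abs(W[:,1])<.03)]; print("slot edges",np.sort(q[q[:,1]>0][:,1])[:5].round(4),np.sort(q[q[:,1]<0][:,1])[-5:].round(4))
E
```

```text
4.6 +y 590 [0.0348 0.0385 0.0418] slope 0.0086
4.6 -y 582 [-0.042  -0.0386 -0.0349] slope 0.0171
4.6 +x 341 [0.0499 0.0532 0.0565] slope -0.0076
4.6 -x 85 [-0.058  -0.055  -0.0521] slope -0.0036
slot edges [0.0156 0.0156 0.0156 0.0156 0.0157] [-0.0149 -0.0149 -0.0149 -0.0149 -0.0148]
5.1 +y 589 [0.0348 0.0385 0.0418] slope 0.0003
5.1 -y 580 [-0.0419 -0.0386 -0.035 ] slope 0.0076
5.1 +x 343 [0.0501 0.0531 0.0565] slope 0.0017
5.1 -x 85 [-0.0579 -0.0547 -0.0519] slope 0.0051
slot edges [0.0151 0.0151 0.0152 0.0152 0.0153] [-0.0154 -0.0154 -0.0154 -0.0153 -0.0153]
5.6 +y 587 [0.0347 0.0384 0.0418] slope -0.0089
5.6 -y 580 [-0.0418 -0.0386 -0.0352] slope -0.001
5.6 +x 345 [0.0497 0.0533 0.0566] slope 0.0092
5.6 -x 81 [-0.058  -0.055  -0.0517] slope 0.0127
slot edges [0.0146 0.0147 0.0147 0.0147 0.0148] [-0.0158 -0.0158 -0.0158 -0.0158 -0.0158]
```

```bash
python3 - <<'E'
from h import *
plan([.5665,.059,.06],Rt(-84.8),-1)
E
```

```text
1 0.59 -0.04 -0.05 -0.03 -0.03 -1;1 0.6 -0.04 0 0 0 -1;1 0.6 -0.04 0 0 0 -1;1 0.6 -0.04 0 0 0 -1;1 0.6 -0.04 0 0 0 -1
1 0.6 -0.04 0 0 0 -1;0.96 0.57 -0.04 0 0 0 -1
n 7 end [0.5665 0.059  0.06  ]
```

{"fn": "send_rows", "kwargs": {
  "steps": "0.8 1 -0.05 -0.05 0 0 -1;0.9 1 -0.05 0 0 0 -1;1 1 -0.05 0 0 0 -1;1 0.8 -0.05 0 0 0 -1;1 0.3 -0.05 0 0 0 -1"
}}

```text
clock: 8.88
tool_pos: [0.571, 0.057, 0.1056]
tcp_rot: [[0.009, 0.996, 0.088], [0.002, 0.088, -0.996], [-1.0, 0.009, -0.001]]
wrist_force: [0.3, 0.8, -3.7]
finger_gap: 0.0429
```

```bash
python3 - <<'E'
from h import *
plan([.5665,.059,.06],Rt(-84.8),-1)
E
```

```text
1 -0.1 -0.05 -0.02 -0.01 -0.09 -1;1 -0.1 -0.05 -0 -0 0 -1;0.28 -0.03 -0.02 -0 -0 0 -1
n 3 end [0.5664 0.059  0.06  ]
```

{"fn": "send_rows", "kwargs": {
  "steps": "1 -0.1 -0.05 0 0 -0.1 -1;0.9 -0.1 -0.05 0 0 0 -1;0 0 0 0 0 0 -1;0 0 0 0 0 0 -1"
}}

```text
clock: 9.38
tool_pos: [0.5655, 0.0584, 0.0637]
tcp_rot: [[-0.006, 0.996, 0.088], [0.001, 0.088, -0.996], [-1.0, -0.006, -0.002]]
wrist_force: [0.3, 0.1, -4.1]
finger_gap: 0.0432
```

```bash
python3 look.py wrist w3; python3 - <<'E'
from h import *
print(readout.sense()["tcp_rot"])
plan([.5665,.059,.06],Rt(-84.8),-1)
E
```

```text
tcp [0.5655 0.0584 0.0637]
[[-0.0065567   0.99612106  0.0877488 ]
 [ 0.0012817   0.08775898 -0.99614091]
 [-0.99997768 -0.00641893 -0.00185214]]
0.18 0.06 -0.02 -0.03 -0.02 0.06 -1
n 1 end [0.5664 0.0589 0.06  ]
```

View pics/w3.png

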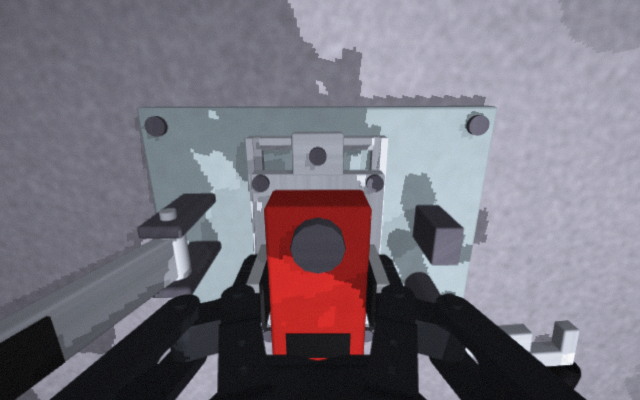

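```bash
python3 - <<'E'
from h import *
c=np.load("/tmp/w3c.npy",allow_pickle=True).item();D=np.load("/tmp/w3.npy")
uv,C=cloud("wrist",D,c)
k=(uv[:,1]<230)&(C[:,2]>.006)&(C[:,2]<.017)&(uv[:,0]>130)&(uv[:,0]<500); r=cv2.minAreaRect((C[k][:,:2]*1000).astype(np.float32)); print(r)
a=np.radians(5.2); F=np.c_[[np.cos(a),np.sin(a),0],[-np.sin(a),np.cos(a),0],[0,0,1]]
T=(C-[.5645,.0591,0])@F
b=(np.abs(T[:,0])<.09)&(np.abs(T[:,1])<.05)
f=T[b&(np.abs(T[:,2]-.066)<.006)&(uv[:,0]>240)&(uv[:,0]<395)&(uv[:,1]<300)]; print("flange",np.median(f[:,2]),cv2.minAreaRect((f[:,:2]*1000).astype(np.float32)),"lug end",np.percentile(f[:,0],99.5))
l=f[f[:,0]>.055]; print("lug y",np.percentile(l[:,1],[1,99]))
W=T[b&(T[:,2]>.0215)&(T[:,2]<.028)]
for nm,q,i in [("+x",W[(W[:,0]>.04)&(W[:,0]<.07)&(np.abs(W[:,1])<.034)],0),("+y",W[(W[:,1]>.025)&(W[:,0]>-.02)],1),("-y",W[(W[:,1]<-.025)&(W[:,0]>-.02)],1)]: print(nm,len(q),np.percentile(q[:,i],[2,50,98]).round(4))
pl=T[(uv[:,1]<150)&(np.abs(T[:,2]-.012)<.005)]; print("plate far edge x",np.percentile(pl[:,0],99.8), "y",pl[:,1].min(),pl[:,1].max())
E
```

```text
((597.9989624023438, 62.446044921875), (82.18256378173828, 219.9272003173828), 5.20266580581665)
flange 0.06590170031958012 ((34.61400604248047, -0.27248382568359375), (64.18540954589844, 61.70616912841797), 89.9198989868164) lug end 0.06529739223506051
lug y [-0.01208089  0.01135818]
+x 658 [0.051  0.0551 0.0578]
+y 754 [0.0259 0.039  0.0423]
-y 600 [-0.0416 -0.0376 -0.0258]
plate far edge x 0.07472496647046545 y -0.10957647343395906 0.11010947071258814
```

{"fn": "send_rows", "kwargs": {
  "steps": "0.2 0.05 0 0 0 0.1 -1;0.6 0 0 0 0 0 -1;0.4 0 0 0 0 0 -1"
}}

```text
clock: 9.8
tool_pos: [0.5682, 0.0584, 0.0409]
tcp_rot: [[0.01, 0.996, 0.088], [0.002, 0.088, -0.996], [-1.0, 0.01, -0.001]]
wrist_force: [-0.2, -0.1, -3.8]
finger_gap: 0.0429
```

```bash
python3 - <<'E'
from h import *
plan([.5669,.059,.0198],Rt(-84.8),-1)
E
```

```text
1 -0.07 -0.03 -0.03 -0.01 -0.1 -1;0.06 -0 -0 0 0 0 -1
n 2 end [0.567  0.0589 0.0197]
```

{"fn": "send_rows", "kwargs": {
  "steps": "0.35 -0.05 -0.05 0 0 -0.05 -1;0.3 0 0 0 0 0 -1;0.15 0 0 0 0 0 -1;0 0 0 0 0 0 -1"
}}

```text
clock: 10.3
tool_pos: [0.5664, 0.0595, 0.0223]
tcp_rot: [[0.002, 0.996, 0.088], [0.002, 0.088, -0.996], [-1.0, 0.002, -0.001]]
wrist_force: [0.6, 0.3, -3.2]
finger_gap: 0.0431
```

{"fn": "send_rows", "kwargs": {
  "steps": "0.15 0 0 0 0 0 -1;0.1 0 0 0 0 0 -1"
}}

```text
clock: 10.55
tool_pos: [0.5674, 0.0594, 0.0203]
tcp_rot: [[0.002, 0.996, 0.088], [0.001, 0.088, -0.996], [-1.0, 0.002, -0.001]]
wrist_force: [-7.4, 0.6, 10.0]
finger_gap: 0.0431
```

{"fn": "send_rows", "kwargs": {
  "steps": "0.1 0 0 0 0 0 -1;0 0 0 0 0 0 -1"
}}

```text
clock: 10.8
tool_pos: [0.5685, 0.0594, 0.021]
tcp_rot: [[0.004, 0.996, 0.088], [0.001, 0.088, -0.996], [-1.0, 0.004, -0.0]]
wrist_force: [-0.5, -1.1, -4.1]
finger_gap: 0.0428
```

{"fn": "send_rows", "kwargs": {
  "steps": "0.05 -0.05 0 0 0 0 -1;0.1 0 0 0 0 0 -1"
}}

```text
clock: 11.05
tool_pos: [0.5681, 0.0593, 0.0203]
tcp_rot: [[0.003, 0.996, 0.089], [0.0, 0.089, -0.996], [-1.0, 0.003, -0.0]]
wrist_force: [-11.3, 1.0, 17.9]
finger_gap: 0.0431
```

```bash
python3 look.py wrist w4; python3 - <<'E'
from h import *
s=readout.sense();print(s["wrist_force"],s["wrist_torque"])
c=np.load("/tmp/w4c.npy",allow_pickle=True).item();D=np.load("/tmp/w4.npy");s=np.load("/tmp/w4s.npy",allow_pickle=True).item()
p=cv2.imread("pics/w4.png"); cv2.imwrite("pics/w4z.png",cv2.resize(p[80:300,200:440],None,fx=2.7,fy=2.7))
uv,C=cloud("wrist",D,c)
a=np.radians(5.2); F=np.c_[[np.cos(a),np.sin(a),0],[-np.sin(a),np.cos(a),0],[0,0,1]]
T=(C-[.5645,.0591,0])@F
def md(x0,x1,y0,y1): 
    q=T[(T[:,0]>x0)&(T[:,0]<x1)&(T[:,1]>y0)&(T[:,1]<y1)]; return len(q),np.median(q[:,2]).round(4)
print("flange L",md(.043,.046,.015,.02),"R",md(.043,.046,-.02,-.015),"lug",md(.052,.064,-.005,-.011)[0] and md(.052,.064,-.011,-.007),"plate",md(.066,.073,-.06,.06),"wall",md(.052,.056,.018,.032),md(.052,.056,-.032,-.018))
E
```

```text
tcp [0.5681 0.0593 0.0203]
[-6.6851947  -0.55341175  9.99252904] [-0.16472829  1.07070287 -0.04525785]
flange L (53, np.float64(0.023)) R (64, np.float64(0.0231)) lug 0 plate (3779, np.float64(0.0131)) wall (217, np.float64(0.0244)) (213, np.float64(0.0242))
  return _methods._mean(a, axis=axis, dtype=dtype,
  ret = ret.dtype.type(ret / rcount)
```

View pics/w4z.png

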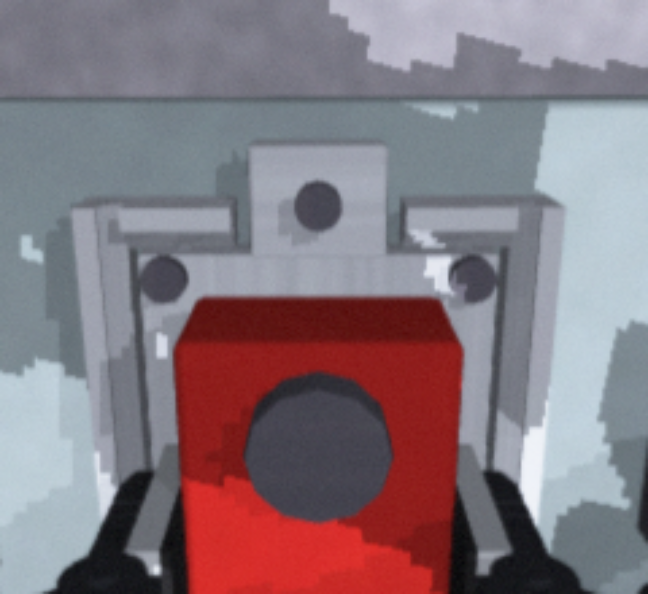

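{"fn": "send_rows", "kwargs": {
  "steps": "0 -0.05 0 0 0 0 -1;0 0 0 0 0 0 0.15;0 0 0 0 0 0 0.25;-0.3 0 0 0 0 0 0.3"
}}

```text
clock: 11.6
tool_pos: [0.5682, 0.0591, 0.0269]
tcp_rot: [[0.006, 0.996, 0.088], [0.0, 0.088, -0.996], [-1.0, 0.006, 0.0]]
wrist_force: [-0.1, 0.1, -0.0]
finger_gap: 0.0554
```

```bash
python3 - <<'E'
from h import *
s=readout.sense();print(s["wrist_force"],s["wrist_torque"])
E
```

```text
[-0.11805975  0.10593019 -0.03554982] [ 0.03818535 -0.0129697  -0.00496175]
```

{"fn": "send_rows", "kwargs": {
  "steps": "-0.8 0 0 0 0 0 0.3;-1 0 0 0 0 0 -1;-1 0 0 0 0 0 -1;-1 0 0 0 0 0 -1;-1 0 0 0 0 0 -1"
}}

```text
clock: 12.22
tool_pos: [0.5684, 0.059, 0.1303]
tcp_rot: [[0.009, 0.996, 0.088], [0.0, 0.088, -0.996], [-1.0, 0.009, 0.001]]
wrist_force: [0.0, -0.2, 0.2]
finger_gap: 0.0
```

```bash
python3 look.py wrist w5; python3 look.py scene s5;  python3 - <<'E'
from h import *
c=np.load("/tmp/w5c.npy",allow_pickle=True).item();D=np.load("/tmp/w5.npy")
uv,C=cloud("wrist",D,c)
a=np.radians(5.2); F=np.c_[[np.cos(a),np.sin(a),0],[-np.sin(a),np.cos(a),0],[0,0,1]]
T=(C-[.5645,.0591,0])@F
def md(n,x0,x1,y0,y1): 
    q=T[(T[:,0]>x0)&(T[:,0]<x1)&(T[:,1]>y0)&(T[:,1]<y1)]; print(n,len(q),np.median(q[:,2]).round(4) if len(q) else '')
md("plate",.066,.073,-.06,.06)
for x in (-.035,-.01,.044): 
  for y in (-.027,.027): md(("fl",x,y),x-.004,x+.004,y-.002,y+.002)
for x in (-.033,0,): 
  for y in (-.016,.016): md(("hs",x,y),x-.004,x+.004,y-.004,y+.004)
md("lug",.058,.065,-.011,.011)
E
```

```text
tcp [0.5684 0.059  0.1303]
tcp [0.5706 0.0589 0.1338]
plate 1200 0.017
('fl', -0.035, -0.027) 45 0.0267
('fl', -0.035, 0.027) 47 0.0265
('fl', -0.01, -0.027) 39 0.0265
('fl', -0.01, 0.027) 42 0.0263
('fl', 0.044, -0.027) 45 0.0294
('fl', 0.044, 0.027) 46 0.0289
('hs', -0.033, -0.016) 52 0.0521
('hs', -0.033, 0.016) 51 0.0522
('hs', 0, -0.016) 93 0.0524
('hs', 0, 0.016) 93 0.0523
lug 237 0.0272
```

View pics/w5.png

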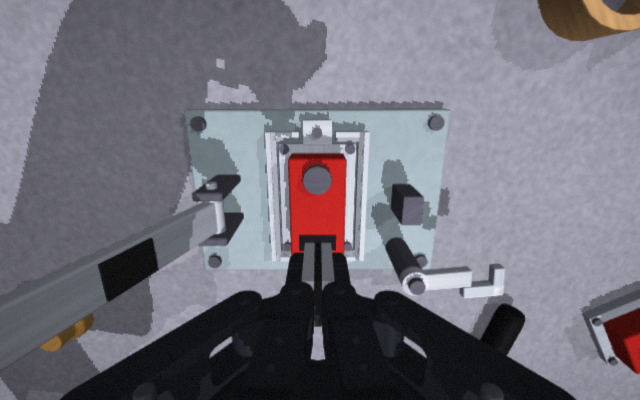

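View pics/s5.png

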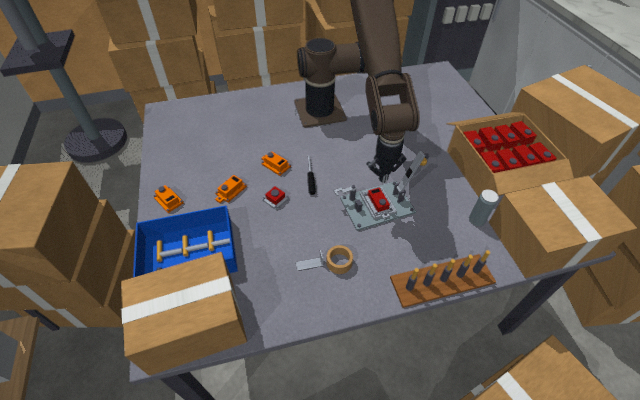

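```bash
python3 - <<'E'
from h import *
a=np.radians(5.2); F=np.c_[[np.cos(a),np.sin(a),0],[-np.sin(a),np.cos(a),0],[0,0,1]]
for cam,t in (("wrist","w2"),("scene","s5"),("top","top0")):
    D=np.load(f"/tmp/{t}.npy"); c=np.load("/tmp/w2c.npy",allow_pickle=True).item() if cam=="wrist" else cams.calibration(cam)
    uv,C=cloud(cam,D,c); T=(C-[.5645,.0591,0])@F
    k=(np.abs(T[:,0])<.02)&(T[:,1]>.08)&(T[:,1]<.2)&(T[:,2]>.08)&(T[:,2]<.26); q=T[k]; print(t,len(q))
    if len(q):
        i=np.argmax(q[:,2]); print("top",q[i].round(3)," maxy",q[q[:,1].argmax()].round(3))
        for z in (.1,.12,.14,.16,.18,.2): 
            m=np.abs(q[:,2]-z)<.005
            if m.sum(): print(z,m.sum(),np.percentile(q[m][:,1],[5,50,95]).round(4),np.percentile(q[m][:,0],[2,98]).round(3))
    can=T[(T[:,2]>.12)&(T[:,2]<.14)&(T[:,1]>.2)&(T[:,1]<.4)&(np.abs(T[:,0]-.1)<.15)]
    if len(can): print("can",can.mean(0).round(3))
plan(np.array([.5645,.0591,0])+F@[.0,.0,.26],Rt(-84.8),-1)
E
```

```text
w2 9846
top [-0.009  0.123  0.213]  maxy [-0.012  0.128  0.21 ]
0.1 334 [0.0852 0.0873 0.0891] [-0.012  0.011]
0.12 322 [0.0917 0.0926 0.0953] [-0.012  0.011]
0.14 535 [0.0967 0.0987 0.1014] [-0.012  0.011]
0.16 771 [0.1052 0.1072 0.1091] [-0.012  0.011]
0.18 1094 [0.1118 0.1138 0.1157] [-0.012  0.011]
0.2 1613 [0.1184 0.1205 0.1226] [-0.012  0.011]
s5 300
top [0.013 0.125 0.215]  maxy [-0.002  0.156  0.201]
0.1 21 [0.0867 0.0895 0.0977] [-0.01   0.013]
0.12 14 [0.0921 0.0956 0.1036] [-0.008  0.013]
0.14 24 [0.0979 0.1015 0.1081] [-0.011  0.012]
0.16 23 [0.1075 0.1104 0.1169] [-0.012  0.013]
0.18 25 [0.1146 0.1164 0.1257] [-0.011  0.013]
0.2 35 [0.1206 0.1261 0.1518] [-0.01   0.011]
can [0.122 0.338 0.128]
top0 293
top [-0.009  0.121  0.214]  maxy [-0.007  0.151  0.192]
0.1 20 [0.0835 0.0859 0.0888] [-0.013  0.01 ]
0.12 14 [0.0886 0.0903 0.0917] [-0.012  0.008]
0.14 22 [0.0934 0.0966 0.1003] [-0.013  0.009]
0.16 22 [0.1027 0.1049 0.1089] [-0.013  0.01 ]
0.18 20 [0.109  0.1115 0.1167] [-0.011  0.01 ]
0.2 53 [0.1169 0.1254 0.1488] [-0.013  0.009]
can [0.116 0.339 0.128]
-1 -0.03 -0 -0.02 0.02 -0.14 -1;-1 -0.05 -0.01 -0 -0 -0 -1;-1 -0.05 -0.01 -0 -0 -0 -1;-1 -0.05 -0.01 -0 -0 -0 -1;-1 -0.04 -0 -0 -0 -0 -1
-1 -0.05 -0.01 -0 -0 -0 -1;-0.37 -0.01 0 -0 -0 -0 -1
n 7 end [0.5646 0.0591 0.2599]
```

{"fn": "send_rows", "kwargs": {
  "steps": "-1 -0.05 0 0 0 -0.1 -1;-1 -0.05 -0.3 0 0 0 -1;-1 -0.05 -0.5 0 0 0 -1;-1 0 -0.7 0 0 0 -1;-1 0 -1 0 0 0 -1"
}}

```text
clock: 12.95
tool_pos: [0.56, 0.1085, 0.2319]
tcp_rot: [[-0.002, 0.996, 0.086], [-0.001, 0.086, -0.996], [-1.0, -0.002, 0.001]]
wrist_force: [-0.2, 0.1, 0.5]
finger_gap: -0.0001
```

{"fn": "send_rows", "kwargs": {
  "steps": "-1 0 -1 0 0 0 -1;-0.4 0 -1 0 0 0 -1;0 0 -1 0 0 0 -1;0 0 -1 0 0 0 -1;0 0 -1 0 0 0 -1"
}}

```text
clock: 13.58
tool_pos: [0.5502, 0.213, 0.2589]
tcp_rot: [[-0.004, 0.996, 0.085], [-0.002, 0.085, -0.996], [-1.0, -0.004, 0.001]]
wrist_force: [-0.3, -0.3, 0.2]
finger_gap: -0.0002
```

```bash
cat >> h.py <<'E'
_a=np.radians(5.2); FX=np.c_[[np.cos(_a),np.sin(_a),0],[-np.sin(_a),np.cos(_a),0],[0,0,1]]; FO=np.array([.5645,.0591,0])
def fp(x,y,z): return FO+FX@np.array([x,y,z])
def inF(p): return (np.array(p)-FO)@FX
E
python3 - <<'E'
from h import *
print(inF(readout.sense()["tool_pos"]))
plan(fp(0,.195,.25),Rt(-84.8),-1)
E
```

```text
[-0.00032615  0.15456218  0.25889922]
0.22 0 -1 -0.05 0.01 0.04 -1;0.22 0.01 -1 -0 0 -0 -1;0 0 -0.02 -0 0 -0 -1
n 3 end [0.5468 0.2533 0.2501]
```

{"fn": "send_rows", "kwargs": {
  "steps": "0 0 -1 0 0 0 -1;0 0 -1 0 0 0 -1;0.5 0 -0.5 0 0 0 -1;1 0 0 0 0 0 -1;1 0 0 0 0 0 -1"
}}

```text
clock: 14.2
tool_pos: [0.5451, 0.2678, 0.2054]
tcp_rot: [[-0.003, 0.996, 0.088], [-0.002, 0.088, -0.996], [-1.0, -0.004, 0.002]]
wrist_force: [0.5, 0.6, -0.5]
finger_gap: 0.0
```

{"fn": "send_rows", "kwargs": {
  "steps": "1 0 0 0 0 0 -1;0.6 0 0 0 0 0 -1;0 0 0 0 0 0 -1"
}}

```text
clock: 14.58
tool_pos: [0.5425, 0.2653, 0.1659]
tcp_rot: [[-0.012, 0.996, 0.086], [-0.006, 0.086, -0.996], [-1.0, -0.012, 0.005]]
wrist_force: [-0.1, -0.5, 0.2]
finger_gap: -0.0
```

```bash
python3 - <<'E'
from h import *
print(inF(readout.sense()["tool_pos"]))
plan(fp(0,.17,.172),Rt(-84.8),-1)
E
python3 look.py scene s6
```

```text
[-0.00319558  0.20735052  0.16594872]
-0.16 0.09 1 -0.05 0.04 0.12 -1;-0.14 0.07 0.87 0 0 -0 -1
n 2 end [0.549  0.2284 0.172 ]
tcp [0.5425 0.2653 0.1659]
```

```bash
python3 - <<'E'
import cv2
p=cv2.imread("pics/s6.png"); cv2.imwrite("pics/s6z.png",cv2.resize(p[80:260,320:520],None,fx=3.5,fy=3.3))
E
```

```text
(no output)
```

View pics/s6z.png

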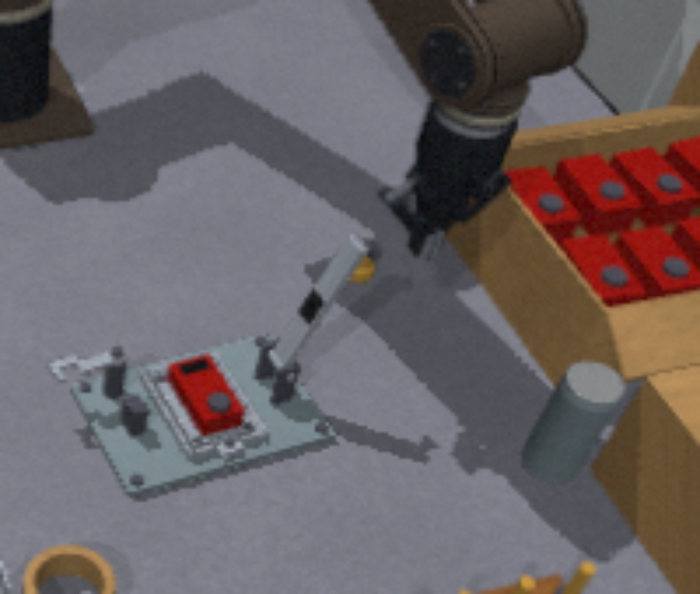

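{"fn": "send_rows", "kwargs": {
  "steps": "-0.1 0.1 0.8 0 0 0.1 -1;0 0.1 0.8 0 0 0 -1;0 0 0.6 0 0 0 -1;0 0 0.6 0 0 0 -1;0 0 0.6 0 0 0 -1"
}}

```text
clock: 15.25
tool_pos: [0.556, 0.195, 0.1742]
tcp_rot: [[0.009, 0.996, 0.085], [0.0, 0.085, -0.996], [-1.0, 0.009, 0.0]]
wrist_force: [-1.0, 3.9, 6.4]
finger_gap: 0.0003
```

{"fn": "send_rows", "kwargs": {
  "steps": "0 0 0.8 0 0 0 -1;0 0 0.8 0 0 0 -1;0 0 0.8 0 0 0 -1;0 0 0.8 0 0 0 -1;0 0 0.8 0 0 0 -1"
}}

```text
clock: 15.88
tool_pos: [0.5631, 0.1119, 0.1785]
tcp_rot: [[0.01, 0.996, 0.085], [0.003, 0.085, -0.996], [-1.0, 0.01, -0.002]]
wrist_force: [-0.9, 1.5, -0.7]
finger_gap: 0.0002
```

```bash
cat > bar.py <<'E'
from h import *
import sys
t=sys.argv[1]
print("tcpF",inF(readout.sense()["tool_pos"]).round(4))
D=np.load(f"/tmp/{t}.npy"); p=cv2.imread(f"pics/{t}.png")
cv2.imwrite(f"pics/{t}z.png",cv2.resize(p[80:260,320:520],None,fx=3.5,fy=3.3))
E
python3 look.py scene s7; python3 bar.py s7
```

```text
tcp [0.5631 0.1119 0.1785]
tcpF [0.0034 0.0509 0.1784]
```

View pics/s7z.png

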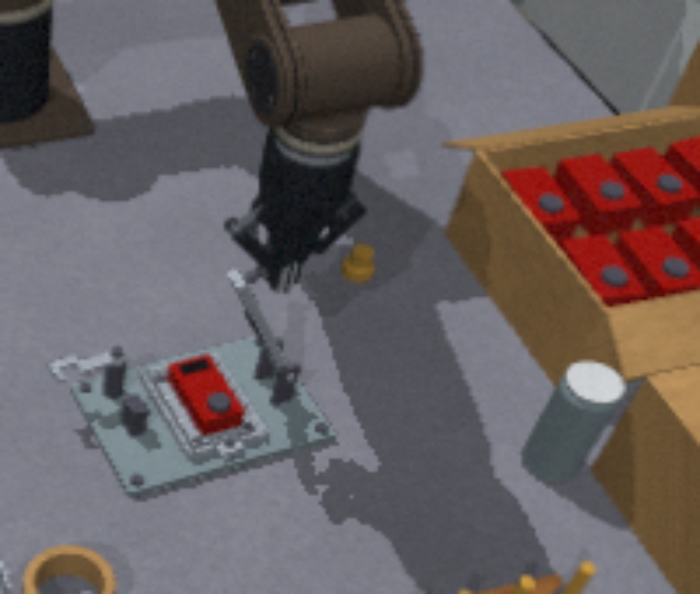

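{"fn": "send_rows", "kwargs": {
  "steps": "0.2 -0.15 0.8 0 0 -0.1 -1;0.1 0 0.8 0 0 0 -1;0.1 0 0.8 0 0 0 -1"
}}

```text
clock: 16.3
tool_pos: [0.5638, 0.0594, 0.1688]
tcp_rot: [[-0.003, 0.996, 0.085], [0.0, 0.085, -0.996], [-1.0, -0.003, -0.001]]
wrist_force: [-0.1, 1.1, 1.1]
finger_gap: -0.0001
```

```bash
python3 look.py scene s8; python3 bar.py s8
```

```text
tcp [0.5638 0.0594 0.1688]
tcpF [-0.0007 -0.0015  0.1685]
```

View pics/s8z.png

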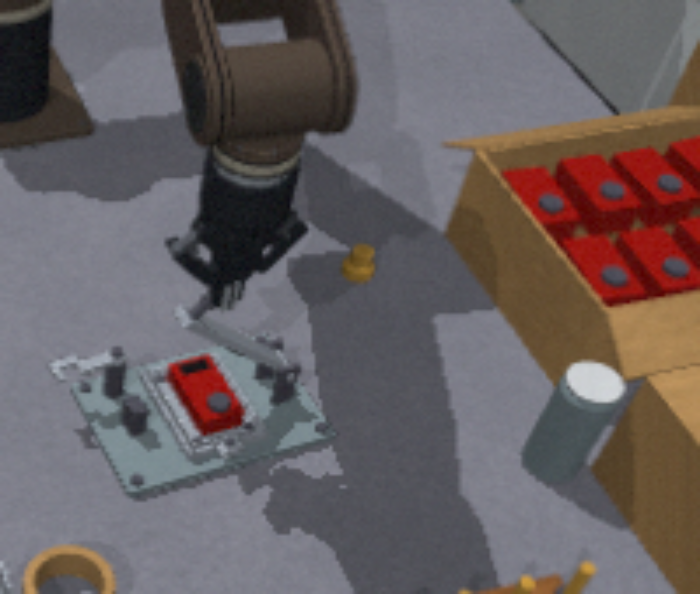

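{"fn": "send_rows", "kwargs": {
  "steps": "0.9 0 0 0 0 0 -1;0.9 0 0.2 0 0 0 -1;0.8 0 0.2 0 0 0 -1;0.6 0 0.3 0 0 0 -1"
}}

```text
clock: 16.85
tool_pos: [0.5659, 0.0422, 0.1014]
tcp_rot: [[-0.001, 0.996, 0.085], [-0.003, 0.085, -0.996], [-1.0, -0.001, 0.002]]
wrist_force: [-0.0, 0.8, 1.7]
finger_gap: -0.0002
```

```bash
python3 look.py scene s9; python3 bar.py s9
```

```text
tcp [0.5659 0.0422 0.1014]
tcpF [-0.0013 -0.0175  0.0996]
```

View pics/s9z.png

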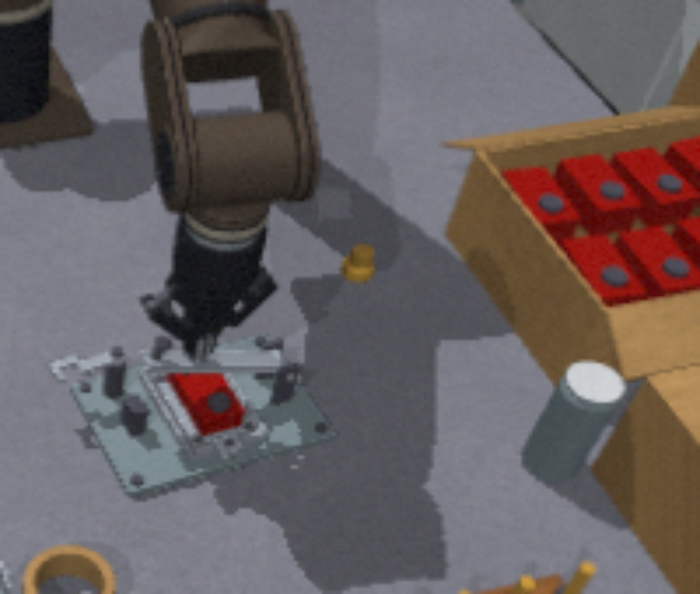

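{"fn": "send_rows", "kwargs": {
  "steps": "0.6 0.05 0.2 0 0 0 -1;0.6 0 0.2 0 0 0 -1;0.4 0 0.2 0 0 0 -1;0.2 0 0 0 0 0 -1"
}}

```text
clock: 17.4
tool_pos: [0.5668, 0.0287, 0.0611]
tcp_rot: [[-0.004, 0.996, 0.084], [-0.003, 0.084, -0.996], [-1.0, -0.005, 0.002]]
wrist_force: [-0.8, -1.1, 1.9]
finger_gap: 0.0005
```

{"fn": "send_rows", "kwargs": {
  "steps": "0.15 0 0 0 0 0 -1;0.15 0 0 0 0 0 -1"
}}

```text
clock: 17.65
tool_pos: [0.567, 0.0287, 0.0608]
tcp_rot: [[-0.009, 0.996, 0.085], [-0.003, 0.085, -0.996], [-1.0, -0.01, 0.002]]
wrist_force: [-8.9, 0.3, 17.2]
finger_gap: -0.0001
```

{"fn": "send_rows", "kwargs": {
  "steps": "-0.8 0 0 0 0 0 -1;-1 0 0 0 0 0 -1;-1 -0.5 0 0 0 0 -1;-1 -1 0.3 0 0 0.1 -1;-0.3 -1 0.3 0 0 0 -1"
}}

```text
clock: 18.27
tool_pos: [0.5189, 0.0125, 0.1464]
tcp_rot: [[0.003, 0.996, 0.087], [-0.003, 0.087, -0.996], [-1.0, 0.003, 0.003]]
wrist_force: [0.0, 0.1, 0.2]
finger_gap: -0.0001
```

{"fn": "send_rows", "kwargs": {
  "steps": "0 -0.5 0.2 0 0 0 -1;0 0 0 0 0 0 -1"
}}

```text
clock: 18.52
tool_pos: [0.5085, 0.0073, 0.1467]
tcp_rot: [[0.004, 0.996, 0.086], [-0.003, 0.086, -0.996], [-1.0, 0.004, 0.004]]
wrist_force: [-0.5, 0.9, -1.1]
finger_gap: -0.0003
```

```bash
python3 look.py wrist w10; python3 - <<'E'
from h import *
print(inF(readout.sense()["tool_pos"]))
for n in ["bar_stud","hook_pivot","hook_mouth","catch_point"]:
    for r in cams.tip_of(n,"wrist")[:2]: print(n,r["position"],round(r["confidence"],2), inF(onz("wrist",[r["position"][::-1]],dict(bar_stud=.061,hook_pivot=.069,hook_mouth=.069,catch_point=.069)[n])[0]).round(4))
c=np.load("/tmp/w10c.npy",allow_pickle=True).item();D=np.load("/tmp/w10.npy")
uv,C=cloud("wrist",D,c);T=(C-FO)@FX
for y in (.04,.02,-.02,-.04,-.055):
    q=T[(np.abs(T[:,0])<.009)&(np.abs(T[:,1]-y)<.004)&(T[:,2]>.05)]; print("bar z at",y,len(q),np.median(q[:,2]) if len(q) else '')
k=(T[:,2]>.066)&(T[:,2]<.078)&(T[:,1]<-.08)&(T[:,1]>-.16)&(T[:,0]<0)
q=T[k];print("hook",len(q),cv2.minAreaRect((q[:,:2]*1000).astype(np.float32)),np.median(q[:,2]))
E
```

```text
tcp [0.5085 0.0073 0.1467]
[-0.06013251 -0.04646265  0.14675384]
bar_stud [124.9, 356.4] 0.58 [ 0.0005 -0.0749  0.061 ]
hook_pivot [190.7, 352.0] 0.68 [-0.0473 -0.0723  0.069 ]
hook_mouth [187.0, 420.6] 0.81 [-0.0445 -0.1238  0.069 ]
catch_point [126.8, 356.2] 0.65 [ 0.     -0.0736  0.069 ]
catch_point [117.0, 263.0] 0.31 [ 0.0069 -0.0081  0.069 ]
bar z at 0.04 282 0.06190120941421262
bar z at 0.02 280 0.06190658685533669
bar z at -0.02 281 0.06197405849953924
bar z at -0.04 286 0.0619764220033001
bar z at -0.055 281 0.06191442500120195
hook 1789 ((-50.58469009399414, -109.89540100097656), (24.458459854125977, 59.738441467285156), 5.4266204833984375) 0.07374998568687582
```

View pics/w10.png

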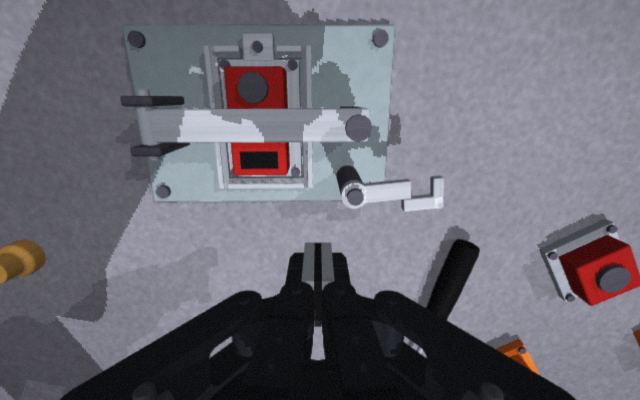

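```bash
python3 - <<'E'
from h import *
plan(fp(-.09,-.128,.12),Rt(-84.8),-1)
plan(fp(-.09,-.128,.059),Rt(-84.8),-1,start=(fp(-.09,-.128,.12),Rt(-84.8)))
E
```

```text
0.33 -0.37 1 -0.03 0.03 -0.03 -1;0.32 -0.37 1 -0 0 -0 -1;0.33 -0.37 1 -0 0 -0 -1;0.32 -0.37 1 -0 0 -0 -1;0.03 -0.03 0.09 -0 0 -0 -1
n 5 end [ 0.4864 -0.0766  0.12  ]
1 0 0 0 0 0 -1;1 0 0 0 0 0 -1;1 0 0 0 0 0 -1;0.05 0 0 0 0 0 -1
n 4 end [ 0.4865 -0.0765  0.059 ]
```

{"fn": "send_rows", "kwargs": {
  "steps": "0.1 -0.5 1 0 0 0 -1;0.3 -0.5 1 0 0 0 -1;0.4 -0.4 1 0 0 0 -1;0.6 -0.2 1 0 0 0 -1;1 0 0 0 0 0 -1"
}}

```text
clock: 19.4
tool_pos: [0.4871, -0.0772, 0.0984]
tcp_rot: [[0.007, 0.996, 0.09], [-0.004, 0.09, -0.996], [-1.0, 0.007, 0.005]]
wrist_force: [-0.1, 0.8, 0.0]
finger_gap: 0.0002
```

{"fn": "send_rows", "kwargs": {
  "steps": "1 0 0 0 0 0 -1;0.6 0 0 0 0 0 -1;0 0 0 0 0 0 -1"
}}

```text
clock: 19.77
tool_pos: [0.4869, -0.0772, 0.0634]
tcp_rot: [[0.004, 0.996, 0.09], [-0.003, 0.09, -0.996], [-1.0, 0.004, 0.003]]
wrist_force: [0.6, -0.2, -0.1]
finger_gap: -0.0002
```

```bash
python3 look.py wrist w11; python3 - <<'E'
from h import *
print(inF(readout.sense()["tool_pos"]))
plan(fp(-.09,-.128,.059),Rt(-84.8),-1)
E
```

```text
tcp [ 0.4869 -0.0772  0.0634]
[-0.0891809  -0.12886079  0.06405342]
0.25 -0.04 -0.04 -0.01 0.03 -0.05 -1
n 1 end [ 0.4865 -0.0766  0.059 ]
```

View pics/w11.png

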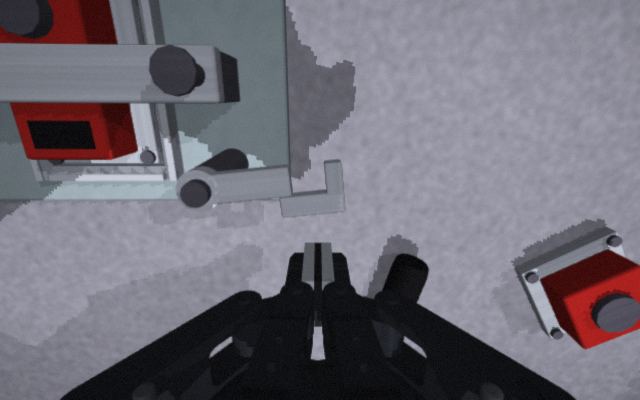

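```bash
python3 - <<'E'
from h import *
p=np.array([-.0892,-.1289,.0640]);Q=FX.T@Rt(-84.8)
for f in [84,76,68,60,52,44,36,28,20,12,5,0,-3]:
    a=np.radians(f);d=np.array([np.cos(a),-np.sin(a)]);n=np.array([-np.sin(a),-np.cos(a)])
    t=np.array([-.05,-.074])+.052*d+(.017+.011*abs(n[0])+.0145*abs(n[1]))*n
    T=np.array([*t,.058]); s=Q.T@(T-p)/.02; print(f,T.round(4),s.round(2)); p=T
E
```

```text
84 [-0.0739 -0.1288  0.058 ] [ 0.3   0.77 -0.01]
76 [-0.0677 -0.132   0.058 ] [0.   0.31 0.16]
68 [-0.0608 -0.1344  0.058 ] [0.   0.34 0.12]
60 [-0.0533 -0.1359  0.058 ] [0.   0.38 0.07]
52 [-0.0452 -0.1363  0.058 ] [0.   0.4  0.02]
44 [-0.037  -0.1354  0.058 ] [ 0.    0.41 -0.05]
36 [-0.0286 -0.133   0.058 ] [ 0.    0.42 -0.12]
28 [-0.0205 -0.1293  0.058 ] [ 0.    0.41 -0.19]
20 [-0.0129 -0.1241  0.058 ] [ 0.    0.38 -0.26]
12 [-0.0061 -0.1176  0.058 ] [ 0.    0.34 -0.33]
5 [-0.001  -0.1108  0.058 ] [ 0.    0.25 -0.34]
0 [ 0.002  -0.1055  0.058 ] [ 0.    0.15 -0.27]
-3 [ 0.0036 -0.1033  0.058 ] [ 0.    0.08 -0.11]
```

{"fn": "send_rows", "kwargs": {
  "steps": "0.3 0.75 0 0 0 0 -1;0 0.3 0.15 0 0 0 -1;0 0.35 0.1 0 0 0 -1;0 0.4 0.05 0 0 0 -1;0 0.4 0 0 0 0 -1"
}}

```text
clock: 20.45
tool_pos: [0.5339, -0.0797, 0.0607]
tcp_rot: [[0.006, 0.996, 0.091], [-0.004, 0.091, -0.996], [-1.0, 0.006, 0.005]]
wrist_force: [-0.8, -0.9, 0.5]
finger_gap: -0.0003
```

```bash
python3 look.py wrist w12; python3 - <<'E'
from h import *
print(inF(readout.sense()["tool_pos"]),readout.sense()["wrist_force"])
E
```

```text
tcp [ 0.5339 -0.0797  0.0607]
[-0.0419685  -0.13562615  0.06100547] [-0.73946265  0.27512936  0.32861503]
```

View pics/w12.png

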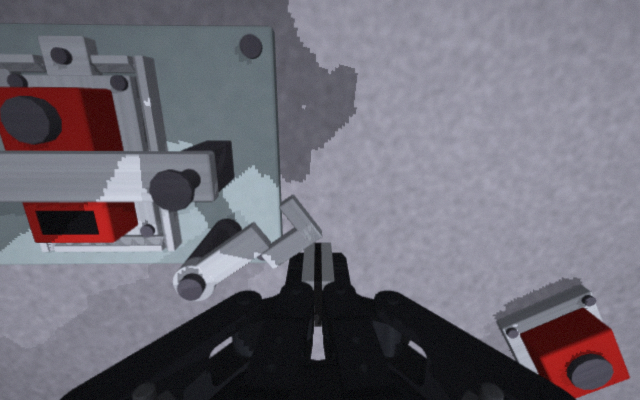

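{"fn": "send_rows", "kwargs": {
  "steps": "0.1 0.3 -0.05 0 0 0 -1;0 0.4 -0.1 0 0 0 -1;0 0.4 -0.2 0 0 0 -1;0 0.4 -0.25 0 0 0 -1;0 0.35 -0.3 0 0 0 -1"
}}

```text
clock: 21.12
tool_pos: [0.5728, -0.0576, 0.0592]
tcp_rot: [[0.008, 0.996, 0.09], [-0.005, 0.09, -0.996], [-1.0, 0.008, 0.006]]
wrist_force: [-1.2, -1.9, -0.1]
finger_gap: 0.0
```

```bash
python3 look.py wrist w13; python3 - <<'E'
from h import *
print(inF(readout.sense()["tool_pos"]),readout.sense()["wrist_force"])
E
```

```text
tcp [ 0.5728 -0.0576  0.0592]
[-0.00152302 -0.11638579  0.059369  ] [-0.6638685  -0.4700601   0.54481195]
```

View pics/w13.png

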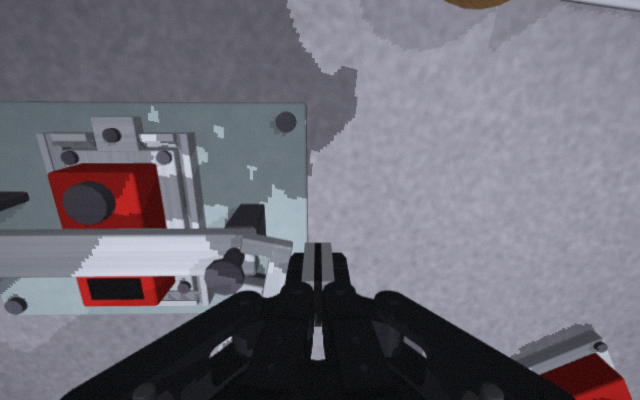

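{"fn": "send_rows", "kwargs": {
  "steps": "0 0.1 -0.3 0 0 0 -1;0 0.05 -0.25 0 0 0 -1;0 0 -0.2 0 0 0 -1"
}}

```text
clock: 21.55
tool_pos: [0.5769, -0.0442, 0.0599]
tcp_rot: [[0.014, 0.995, 0.094], [-0.014, 0.095, -0.995], [-1.0, 0.012, 0.015]]
wrist_force: [0.6, -18.9, -3.8]
finger_gap: 0.0
```

{"fn": "send_rows", "kwargs": {
  "steps": "0 0 -0.15 0 0 0 -1;0 0 -0.1 0 0 0 -1"
}}

```text
clock: 21.8
tool_pos: [0.5769, -0.045, 0.06]
tcp_rot: [[0.016, 0.995, 0.098], [-0.026, 0.098, -0.995], [-1.0, 0.013, 0.028]]
wrist_force: [0.3, -6.6, -1.9]
finger_gap: 0.0
```

```bash
python3 look.py wrist w14; python3 - <<'E'
from h import *
print(inF(readout.sense()["tool_pos"]),readout.sense()["wrist_force"])
E
```

```text
tcp [ 0.5769 -0.045   0.06  ]
[ 0.00293911 -0.104701    0.06004869] [ 0.5062307  -8.07659941 -1.93429117]
```

View pics/w14.png

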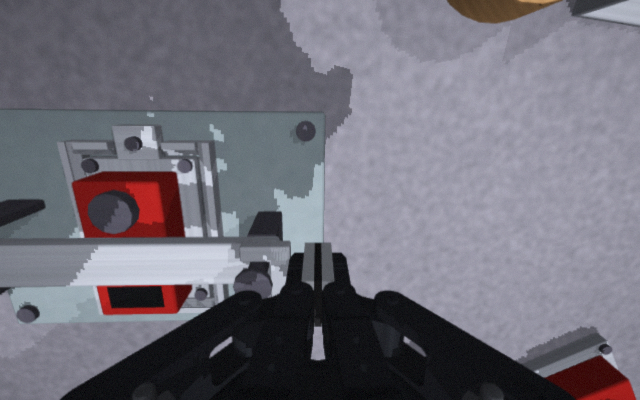

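{"fn": "send_rows", "kwargs": {
  "steps": "0 0 0.4 0 0 0 -1;0 0 0.8 0 0 0 -1;-1 0 0.5 0 0 0 -1;-1 -0.5 0 0 0 0 -1;-1 -1 0 0 0 0 -1"
}}

```text
clock: 22.48
tool_pos: [0.5482, -0.0823, 0.1204]
tcp_rot: [[0.012, 0.995, 0.096], [-0.022, 0.097, -0.995], [-1.0, 0.01, 0.023]]
wrist_force: [0.2, -0.3, -0.4]
finger_gap: 0.0002
```

{"fn": "send_rows", "kwargs": {
  "steps": "-1 -1 0 0 0 0 -1;-1 -1 0 0 0 0 -1;-0.5 -1 0 0 0 0 -1;0 -0.5 0 0 0 0 -1;0 0 0 0 0 0 -1"
}}

```text
clock: 23.1
tool_pos: [0.4761, -0.0902, 0.1734]
tcp_rot: [[0.016, 0.995, 0.094], [-0.022, 0.094, -0.995], [-1.0, 0.014, 0.023]]
wrist_force: [0.8, 0.5, -0.0]
finger_gap: 0.0001
```

```bash
python3 look.py wrist w15; python3 look.py scene s15; python3 look.py top t15; python3 - <<'E'
from h import *
print(inF(readout.sense()["tool_pos"]))
for cam,t in (("wrist","w15"),("scene","s15"),("top","t15")):
    c=np.load(f"/tmp/{t}c.npy",allow_pickle=True).item();D=np.load(f"/tmp/{t}.npy")
    uv,C=cloud(cam,D,c);T=(C-FO)@FX
    k=(T[:,2]>.062)&(T[:,2]<.078)&(T[:,0]>-.045)&(T[:,0]<.025)&(T[:,1]<-.06)&(T[:,1]>-.11)
    q=T[k];print(t,"hook",len(q), [ (x,np.percentile(q[np.abs(q[:,0]-x)<.004][:,1],[3,97]).round(4).tolist()) for x in (-.035,-.025,-.018,0.0,.012) if (np.abs(q[:,0]-x)<.004).sum()>3])
    for y in (.04,0,-.05):
        b=T[(np.abs(T[:,0])<.009)&(np.abs(T[:,1]-y)<.006)&(T[:,2]>.05)&(T[:,2]<.1)]; print(" bar",y,np.median(b[:,2]).round(4) if len(b) else '')
    pl=T[(np.abs(T[:,0]-.068)<.004)&(np.abs(T[:,1])<.06)&(T[:,2]<.02)]; print(" plate",np.median(pl[:,2]))
p=cv2.imread("pics/w15.png"); cv2.imwrite("pics/w15z.png",cv2.resize(p[0:260,120:460],None,fx=2.3,fy=2.3))
p=cv2.imread("pics/t15.png"); cv2.imwrite("pics/t15z.png",cv2.resize(p[60:320,120:520],None,fx=2,fy=2))
E
```

```text
tcp [ 0.4761 -0.0902  0.1734]
tcp [ 0.4765 -0.0902  0.1735]
tcp [ 0.4767 -0.0902  0.1733]
[-0.10088064 -0.14060355  0.1732559 ]
w15 hook 1968 [(-0.035, [-0.081, -0.0678]), (-0.025, [-0.081, -0.0678]), (-0.018, [-0.081, -0.0678]), (0.0, [-0.091, -0.0812]), (0.012, [-0.0908, -0.0669])]
 bar 0.04 0.062
 bar 0 0.062
 bar -0.05 0.0621
 plate nan
s15 hook 85 [(-0.035, [-0.0793, -0.0697]), (-0.025, [-0.0789, -0.0699]), (-0.018, [-0.0826, -0.0682]), (0.0, [-0.09, -0.0647]), (0.012, [-0.0887, -0.065])]
 bar 0.04 0.0606
 bar 0 0.0606
 bar -0.05 0.0604
 plate 0.01182382494345291
t15 hook 38 [(0.0, [-0.094, -0.0605]), (0.012, [-0.0919, -0.0711])]
 bar 0.04 0.0625
 bar 0 0.0621
 bar -0.05 0.0613
 plate 0.012549070754382052
  return _methods._mean(a, axis=axis, dtype=dtype,
  ret = ret.dtype.type(ret / rcount)
```

View pics/w15z.png

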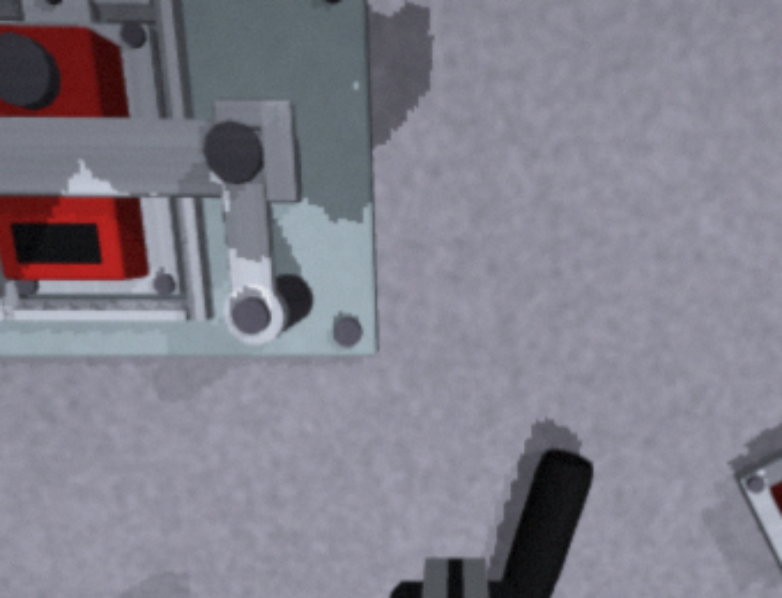

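View pics/t15z.png

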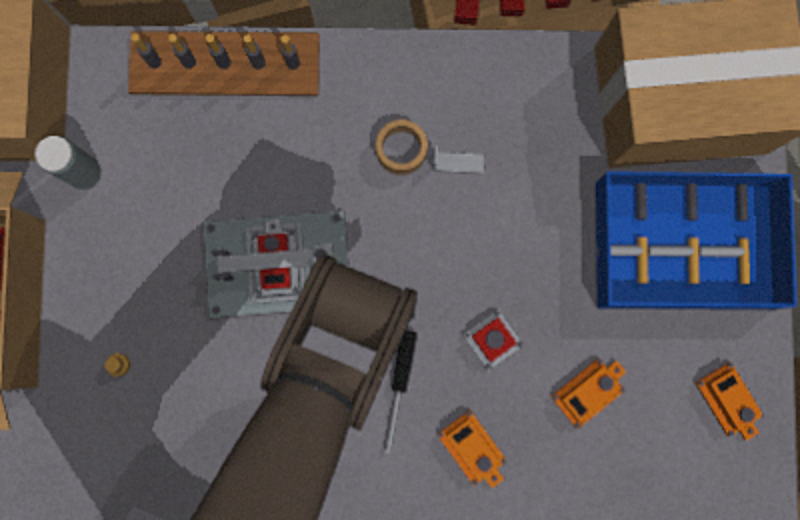

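```bash
python3 - <<'E'
from rig import ctrl
print(ctrl.job_done())
E
```

```text
the job is handed in; nothing more can be done
None
```

I set the red oblong actuator in the pocket, folded the clamp bar down over it, swung the hook closed around the stud, and handed the job in at about 23.3 s.

**Checks after the last move:**
- **Actuator:** After release, the visible flange and housing measured about 9.5 mm and 35 mm above the plate, level from side to side. The lug is through the slot. These readings carried a common 4 mm offset because the arm was still rising, so I compared them with the plate reading in the same picture. I did not measure the seat again afterwards; later pictures still show it seated.
- **Clamp bar:** The top face reads 60 to 62.5 mm above the bench in all three cameras (61 expected). It is level to within about 1 mm along its length.
- **Hook:** Its edges run parallel to the fixture's x within the measurement, and its outer edge is 91 mm out, as it should be when closed. It stopped firmly at about 19 N, with the stud in its mouth.
- **Other things:** In the last top view the square unit, screwdriver, tape, coupling, can and bracket all appear where they were. The gripper was clear of everything.

**Contact and forces:**
- While seating the part I felt a brief contact at its far (+x) end, about 11 N sideways and 18 N up.
- The largest force shown at the end of any move was about 19 N.

No check failed or disagreed.

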